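# Complete the prize wheel and hold its heavy side down for balancing

## Robot

A 6-joint arm with a two-finger parallel gripper is mounted at the origin on a cart in front of the work surface, level with it; the furniture and walls round the work are solid. World frame = base frame: x ahead of the robot, y to its left, z up, the work surface at z = 0. Lengths are in mm, angles in rad, forces in N, time in s.
With the tool pointing down it reaches from about 275 to 1000 mm from the base axis. Payload 8.4 kg.
Tool frame: the origin (TCP) lies between the finger pads; the fingertips stand r.tips_ahead ahead of it and the grasp point (between the pads) lies 6 mm ahead of it (r.tips_ahead is the distance from the TCP to the fingertips, in mm); z points along the fingers, y is the line along which they close (so a half turn about z gives the same grasp; the last joint's range is limited). The gripper opens to 85 mm and grips with 20 to 120 N. Pads are 22 mm wide; open, the fingers measure 114 mm over their backs; the gripper's body (76 mm by 85 mm) begins 54 mm behind the grasp point. The pads swing forward as they close: fully open they stand 13 mm farther back than shut.
Start: joints at [1.214, 0.353, 1.633, -0, 1.155, -0.002], TCP at [217.125, 586.076, 256.281] pointing down, gripper open.
Joint ranges: [-2.63, 2.63], [-0.92, 2.1], [0.06, 2.66], [-1.3, 4.44], [0, 2.69], [-3.02, 3.02]. Speed limits (rad/s): [2.22, 2.22, 2.79, 3.14, 3.14, 3.14].

## Interface

Orientations are given as [roll, pitch, yaw] about the fixed x, y, z axes, in that order (R = Rz(yaw) Ry(pitch) Rx(roll)).
In Python, from rig import r gives the robot as it stands.
- The arm moves only by the tool carry_out, never from a script. Its arguments are lists of equal length, an entry for each row: "delta_pos": the shift along the tool's x, y, z in m, a list of three; "rot": the turn, a rotation vector about the tool's x, y, z in degrees, a list of three. A call has 1 to 8 rows; each row is the pose to reach, as a shift and turn from the pose commanded when the call began, along the tool's axes at that moment; what a row does not reach only later rows make up. A row lasts 1/8 s, in which the tool goes at most 62.5 mm and 10.7 degrees, less where a joint would pass 70% of its speed; a pose out of reach is approached as far as the arm can. A call with a gripper value outside its range is refused whole. "claw" is the finger opening in m, from 0 to 0.0854, set as the call begins (left out, the last holds). The fingers move at their own pace and stop on an object; "grip_force" is the grip in N (left out, the last holds). Time passes only in rows, so rows that repeat a pose let the fingers close. It gives the time, the measured TCP pose, the force, the opening and the grip force at its end, in the units of the state.
- r.sense(): the state, without advancing time (a new reading comes with each control period).
- r.grab_frame(name): name is "scene" or "side" or "wrist"; returns the picture (384x512x3 uint8, blue, green, red); there is no depth.
- r.camera_info(name): a dict with "fx", "fy", "cx", "cy" (pixels), "pose" (4x4, takes a point from camera to world coordinates); the wrist camera has in their place "hand_eye" (4x4, takes a point from camera to tool coordinates, whose origin is the TCP and whose axes are the flange's). Camera axes: x right, y down, z forward; pixel columns grow to the right and rows downward; lengths in mm; the calibration is good to about 2 mm. A picture is of the moment at which its call begins: read the wrist's pose just before it. camera_info takes no time and is no camera call.
- r.sign_off(): hands the job in; it is judged then, once.
Trained networks look in the newest picture that a camera, given by its name, has taken for a name from the list of things; names that differ only in an ending like _2 or _b are one class to them, and where a whole thing is asked for, a point or a joint stands for the part that bears it (a point fixed in the world has none). Each returns a list of dicts, best first, with "p" (0 to 1); they miss things now and then, are a little off and sometimes report something else, mostly with a low value. They report only what shows in the picture. A call takes as long as a camera call.
- r.recognise(thing, camera): "box" ([left, top, right, bottom] in pixels, round what is visible of it).
- r.cut_out(thing, camera): "mask" (384x512 bool, what is visible of it) and "box" ([left, top, right, bottom] in pixels, round what is visible of it).
The state is a dict: "clock": time; "qpos": joint angles; "qvel": joint speeds; "joint_efforts": joint torques, N m; "eef_pos": TCP position; "tcp_rot": TCP orientation; "contact_force": force on the tool from outside, world axes, zero at the start; "wrist_torque": the same for the moment, N m; "opening": opening from 0.0 (shut) to 1.0 (fully open); "grasp_force": force on a finger pad.
Only numpy, scipy, OpenCV 4.12 (cv2) and the standard library are available. Lean on these libraries where they do the work, as an engineer would, in place of code of your own. Each camera call takes 0.05 s, during which the arm holds its last target. There are 200 camera calls.

## Task

The reading club's prize wheel favours one side and has to be balanced: press the loose tile flush into the wheel's one empty pocket, so that the wheel is complete. Then turn the wheel by its pegs and feel for its heavy side, which cannot be seen: the wheel drags harder while that side climbs the slope and goes more lightly while it descends, and the stiff hub keeps the wheel wherever it is left. Finish with the heavy side at the very bottom of the slope, still gripping a peg and not letting go (a colleague then fixes the counterweight at the top), and leave the other things on the desk where they are.

Things in the scene. Friction and masses are not known exactly. Their poses are not given: they have to be found in the camera images.
- wheel_stand: Fixed plywood desk stand of the prize wheel, base 250 x 200 mm; origin on the desk below the hub, x pointing away from the robot's side. It leans the wheel back so that the wheel's face slopes at 26 degrees and looks up and towards the robot. An arrow on a bracket stands at the top of the slope, 132 to 150 mm from the axle, no higher than the face.
- hub (a point): Centre of the wheel's face, on its axle, 115 mm above the desk; fixed, does not turn with the wheel. z: along the axle, out of the face; x: in the face, straight up the slope; y: in the face, level. The wheel is a round board, white on wood, radius 127 mm, 26 mm thick. A steel cap (radius 20 mm) at the hub stands 11 mm proud of the face.
- prize_wheel (a joint): Turn of the wheel in rad about the hub's z, counter-clockwise facing it; at 0 the empty pocket is at the bottom of the slope. Endless. Hub friction 0.34 N m either way. A sealed, unseen weight, at a new angle to the pocket each time, adds up to 0.22-0.30 N m: against the turning as its side climbs, with it as it descends, none at top or bottom. The wheel never moves by itself.
- peg (a point): First of eight upright wooden pegs (12 mm thick, 40 mm tall, rounded tops, square to the face), on its axis 25 mm above the face; axes as the pocket's. All stand 108 mm from the axle, every 45 degrees; this one is 22.5 degrees counter-clockwise of the pocket. Pushing a peg round takes about 3.1 N for the hub, plus or minus up to 2-2.8 N for the heavy side.
- pocket (a point): Centre of the mouth of the one empty pocket, level with the wheel's face, 66 mm from the axle; turns with the wheel. x: in the face, away from the axle; y: in the face, across; z: out of the face. The pocket is 37 mm along x, 29 mm along y, 16 mm deep, with a flat floor. The seven other pockets are filled by tiles that belong to the wheel and lie flush.
- tile_mid (a point): Centre (half-way up) of the loose wooden tile, 34 mm along x, 26 mm along y, 16 mm thick (z), foot tapered 1.5 mm all round in its lowest 4 mm, dark book emblem on top; 40 g. It lies flat, emblem up, left or right of the wheel. It fits the pocket with 1.5 mm play a side, long side along the pocket's x, either way round; fully home its top is level with the face.
- eraser: Bystander, loose: eraser in a paper sleeve, 23 x 58 x 13 mm, on the other side of the wheel from the tile. Origin at the centre of its underside.
- sticky_pad: Bystander, loose: note pad, 80 x 81 x 20 mm. Origin at the centre of its underside.
- clip_tin: Bystander, loose: round tin of paper clips, 72 mm across, 26 mm tall. Origin at the centre of its underside.
- calculator: Bystander, loose: pocket calculator, 116 x 70 x 17 mm. Origin at the centre of its underside.

How it is judged:
By the outcome, as a careful person would: the job done as asked, in the order asked, and still so for the second after the job is handed in, while the arm keeps its last pose, push and grip.
It also fails if it takes over 72 s, if anything falls off the work surface, if the arm or the gripper's body presses on something with over 40 N, if the wrist force passes 120 N, or if a joint passes its speed limit or range.

## Working session

There is one attempt and no reset: what is moved stays moved. The work goes in short steps, Python scripts to look and compute and a tool call to move; the robot and the scene stay as the last step left them, time stands still between calls to the robot, and variables do not carry over. Pictures are saved under pics/ and viewed, at most 10 in all, crops included, and the job is handed in when it is done.

Besides the shell and the picture viewer there is one more tool, called after ">>>" as name(argument=value, ...) on one line, values as JSON. carry_out: Moves the arm, as the interface text tells. Its arguments: {"type":"object","properties":{"delta_pos":{"type":"array","items":{"type":"array","items":{"type":"number"}}},"rot":{"type":"array","items":{"type":"array","items":{"type":"number"}}},"claw":{"type":"number"},"grip_force":{"type":"number"}},"required":["delta_pos","rot"]}

```bash
ls; mkdir -p pics; cat > h.py <<'E'
import numpy as np, cv2
from scipy.spatial.transform import Rotation as R
from rig import r
def rot(e): return R.from_euler('xyz',e).as_matrix()
def cam(name,s=None):
    c=r.camera_info(name); K=np.array([[c['fx'],0,c['cx']],[0,c['fy'],c['cy']],[0,0,1.]])
    if name=='wrist':
        s=s or r.sense(); T=np.eye(4); T[:3,:3]=rot(s['tcp_rot']); T[:3,3]=s['eef_pos']; P=T@np.array(c['hand_eye'])
    else: P=np.array(c['pose'])
    return K,P
def ray(KP,px):
    K,P=KP; d=P[:3,:3]@np.linalg.solve(K,[px[0],px[1],1.]); return P[:3,3],d/np.linalg.norm(d)
def proj(KP,X):
    K,P=KP; q=(np.atleast_2d(X)-P[:3,3])@P[:3,:3]; q=q@K.T; return q[:,:2]/q[:,2:]
def plane(KP,px,p0,n):
    o,d=ray(KP,px); return o+d*(np.dot(np.array(p0)-o,n)/np.dot(d,n))
def tri(obs):
    A=np.zeros((3,3));b=np.zeros(3)
    for KP,px in obs:
        o,d=ray(KP,px);M=np.eye(3)-np.outer(d,d);A+=M;b+=M@o
    return np.linalg.solve(A,b)
def delta(pos,Rm,s=None):
    "shift (m) and rotvec (deg) from present pose to goal"
    s=s or r.sense(); R0=rot(s['tcp_rot'])
    return np.round(R0.T@(np.array(pos)-s['eef_pos'])/1000,4), np.round(np.degrees(R.from_matrix(R0.T@Rm).as_rotvec()),2)
E
python3 - <<'E'
from h import *
s=r.sense();print({k:np.round(v,3) for k,v in s.items()},r.tips_ahead)
a=r.grab_frame('scene');b=r.grab_frame('side')
cv2.imwrite('pics/a.png',a);cv2.imwrite('pics/b.png',b)
for c in('scene','side'):
    print(c,np.round(cam(c)[1],2).tolist(),cam(c)[0][0,0])
    for t in('prize_wheel','wheel_stand','pocket','tile_mid','peg','eraser','sticky_pad','clip_tin','calculator'):
        print(t,[(np.round(d['box']).tolist(),round(d['p'],2)) for d in r.recognise(t,c)][:3])
E
```

```text
pics
{'clock': np.float64(0.0), 'qpos': array([ 1.214,  0.354,  1.634,  0.   ,  1.155, -0.002]), 'qvel': array([-0.001, -0.001,  0.001,  0.002,  0.002,  0.   ]), 'joint_efforts': array([ 1.0000e-03, -6.0526e+01, -3.4208e+01,  0.0000e+00,  9.0000e-03,
        0.0000e+00]), 'eef_pos': array([216.977, 585.68 , 255.575]), 'tcp_rot': array([-3.14 , -0.   ,  2.787]), 'contact_force': array([ 0.56 ,  0.065, -0.228]), 'wrist_torque': array([-0.023, -0.006,  0.022]), 'grasp_force': np.float64(0.0), 'opening': np.float64(1.001)} 25.0
scene [[0.59, -0.42, 0.69, -540.8], [-0.81, -0.33, 0.49, -830.39], [0.01, -0.85, -0.53, 949.59], [0.0, 0.0, 0.0, 1.0]] 487.0591129697591
prize_wheel [([224.0, 144.0, 298.0, 216.0], 0.8)]
wheel_stand [([218.0, 145.0, 302.0, 230.0], 0.91)]
pocket [([225.0, 143.0, 302.0, 214.0], 0.59), ([337.0, 228.0, 365.0, 247.0], 0.29)]
tile_mid [([296.0, 256.0, 313.0, 270.0], 0.59)]
peg [([224.0, 147.0, 299.0, 212.0], 0.84)]
eraser [([161.0, 196.0, 173.0, 201.0], 0.45)]
sticky_pad [([339.0, 228.0, 363.0, 250.0], 0.6)]
clip_tin [([179.0, 163.0, 199.0, 180.0], 0.67)]
calculator [([336.0, 270.0, 367.0, 302.0], 0.76)]
side [[-0.98, -0.07, 0.17, 349.82], [-0.19, 0.37, -0.91, 1010.95], [-0.0, -0.93, -0.37, 515.2], [0.0, 0.0, 0.0, 1.0]] 410.98468359126315
prize_wheel []
wheel_stand [([175.0, 146.0, 276.0, 240.0], 0.73)]
pocket [([188.0, 149.0, 277.0, 220.0], 0.73)]
tile_mid [([302.0, 185.0, 311.0, 186.0], 0.51)]
peg [([184.0, 151.0, 276.0, 222.0], 0.76)]
eraser [([272.0, 275.0, 288.0, 294.0], 0.72)]
sticky_pad [([245.0, 171.0, 270.0, 182.0], 0.7)]
clip_tin [([173.0, 272.0, 212.0, 304.0], 0.7)]
calculator [([288.0, 168.0, 327.0, 176.0], 0.65)]
```

View pics/a.png

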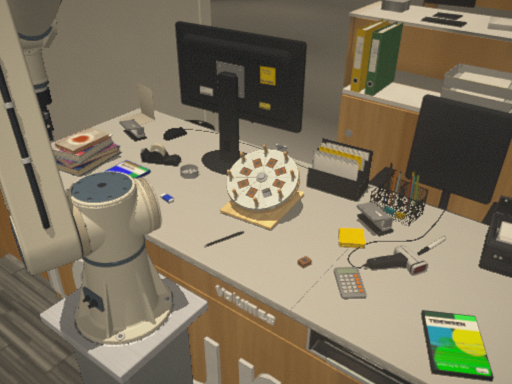

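View pics/b.png

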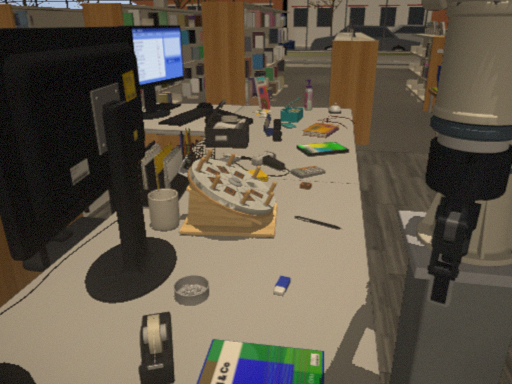

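The scene picture shows the wheel at about (262,180), the tile at (305,262), the eraser at (167,198) and the calculator at (350,285). The side view shows the wheel at (233,187) and the tile at (306,185), with the monitor behind the wheel.

```bash
python3 - <<'E'
from h import *
S=cam('scene');D=cam('side');z=[0,0,1]
print('tile',plane(S,(304.5,262),[0,0,8],z),plane(D,(306.5,185.5),[0,0,8],z),tri([(S,(304.5,262)),(D,(306.5,185.5))]))
print('hub',plane(S,(262,179),[0,0,120],z),tri([(S,(262,179)),(D,(233,184))]))
print('eraser',plane(S,(167,198),[0,0,6],z),'pad',plane(S,(351,238),[0,0,10],z),'tin',plane(S,(189,171),[0,0,13],z),'calc',plane(S,(350,284),[0,0,8],z))
c=r.camera_info('wrist');print(np.round(c['hand_eye'],2).tolist(),c['fx'])
from math import *
t=plane(S,(304.5,262),[0,0,8],z)
print(delta([t[0]-60,t[1],230],rot([pi,0,pi/2])), delta([t[0]-60,t[1],230],rot([pi,0,-pi/2])), delta([t[0]-60,t[1],230],rot([pi,0,pi])),)
E
```

```text
tile [ 435.76532208 -287.04681158    8.        ] [ 430.41940782 -287.70044386    8.        ] [ 431.8173809  -288.0732929     9.23243997]
hub [593.57325219 -13.26275825 120.        ] [610.95677049  -1.62274522 109.0902215 ]
eraser [437.05588045 287.721551     6.        ] pad [ 621.47865446 -343.72382721   10.        ] tin [616.50708741 350.71293545  13.        ] calc [ 432.97780107 -438.8387593     8.        ]
[[0.0, -0.95, -0.32, 82.71], [1.0, 0.0, -0.0, 0.73], [0.0, -0.32, 0.95, -117.63], [0.0, 0.0, 0.0, 1.0]] 338.006997700207
(array([-0.4521, -0.7636,  0.0263]), array([ 0.  ,  0.  , 69.67])) (array([-0.4521, -0.7636,  0.0263]), array([  -0.  ,    0.  , -110.33])) (array([-0.4521, -0.7636,  0.0263]), array([  0.  ,   0.  , -20.33]))
```

```bash
python3 - <<'E'
from h import *
from math import *
print(delta([470,20,370],rot([pi,0,pi])), delta([400,-230,230],rot([pi,0,pi])))
E
```

```text
(array([-0.4338, -0.443 , -0.1137]), array([  0.  ,   0.  , -20.33])) (array([-0.455 , -0.7017,  0.0263]), array([  0.  ,   0.  , -20.33]))
```

>>> carry_out(delta_pos=[[-0.434,-0.443,-0.114],[-0.434,-0.443,-0.114],[-0.434,-0.443,-0.114],[-0.434,-0.443,-0.114],[-0.434,-0.443,-0.114],[-0.434,-0.443,-0.114],[-0.434,-0.443,-0.114],[-0.434,-0.443,-0.114]], rot=[[0,0,-20.3],[0,0,-20.3],[0,0,-20.3],[0,0,-20.3],[0,0,-20.3],[0,0,-20.3],[0,0,-20.3],[0,0,-20.3]])

```text
clock: 2.0
eef_pos: [418.3, 135.3, 347.4]
tcp_rot: [3.141, 0.001, 3.141]
contact_force: [1.6, 0.3, -0.1]
opening: 0.999
grasp_force: 0.0
```

```bash
python3 - <<'E'
from h import *
from math import *
s=r.sense();print(delta([470,-20,370],rot([pi,0,pi]),s))
a=r.grab_frame('wrist');cv2.imwrite('pics/w1.png',a)
import json;json.dump({k:np.array(v).tolist() for k,v in s.items()},open('w1.json','w'))
E
```

```text
(array([-0.0518, -0.1552, -0.0226]), array([ 0.02,  0.06, -0.02]))
```

>>> carry_out(delta_pos=[[-0.05,0.16,-0.022],[-0.05,0.16,-0.022],[-0.05,0.16,-0.022],[-0.05,0.16,-0.022]], rot=[[0,0,0],[0,0,0],[0,0,0],[0,0,0]])

```text
clock: 2.55
eef_pos: [468.4, 299.6, 368.5]
tcp_rot: [3.141, 0.0, -3.14]
contact_force: [-0.8, -0.2, 0.2]
opening: 0.999
grasp_force: 0.0
```

>>> carry_out(delta_pos=[[0,-0.32,0],[0,-0.32,0],[0,-0.32,0],[0,-0.32,0],[0,-0.32,0],[0,-0.32,0]], rot=[[0,0,0],[0,0,0],[0,0,0],[0,0,0],[0,0,0],[0,0,0]])

```text
clock: 3.3
eef_pos: [466.4, -26.8, 368.7]
tcp_rot: [-3.14, -0.0, 3.136]
contact_force: [0.2, 1.0, -0.9]
opening: 1.001
grasp_force: 0.0
```

```bash
python3 - <<'E'
from h import *
from math import *
s=r.sense();print(s['eef_pos'],delta([400,-270,260],rot([pi,0,pi]),s))
a=r.grab_frame('wrist');cv2.imwrite('pics/w2.png',a)
import json;json.dump({k:np.array(v).tolist() for k,v in s.items()},open('w2.json','w'))
cv2.imwrite('pics/w12.png',cv2.resize(np.vstack([cv2.imread('pics/w1.png'),a]),None,fx=.78,fy=.78))
for t in('prize_wheel','pocket','peg'):
    print(t,[(np.round(d['box']).tolist(),round(d['p'],2)) for d in r.recognise(t,'wrist')][:9])
E
```

```text
[466.449955   -26.80284042 368.69049551] (array([ 0.0651, -0.2434,  0.109 ]), array([-0.06, -0.01, -0.32]))
prize_wheel [([179.0, 162.0, 373.0, 363.0], 0.61)]
pocket [([175.0, 161.0, 370.0, 361.0], 0.97)]
peg [([180.0, 160.0, 375.0, 363.0], 0.89)]
```

View pics/w2.png

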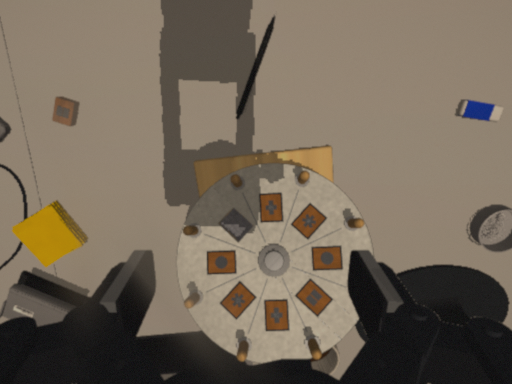

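The wrist view shows the wheel with its cap at (274,261) and the empty, dark pocket at (236,224). The tile is at (64,111), and the near side of the desk is at the top of the image.

```bash
cat >> h.py <<'E'
def hubframe(psi,tilt=np.radians(26)):
    c,s=np.cos(psi),np.sin(psi)
    x=np.array([np.cos(tilt)*c,np.cos(tilt)*s,np.sin(tilt)]);z=np.array([-np.sin(tilt)*c,-np.sin(tilt)*s,np.cos(tilt)])
    return np.c_[x,np.cross(z,x),z]
def fpt(hub,psi,a,rad,h=0,tilt=np.radians(26)):
    return hub+hubframe(psi,tilt)@np.array([rad*np.cos(a),rad*np.sin(a),h])
def orange(im,poly=None):
    h=cv2.cvtColor(im,cv2.COLOR_BGR2HSV); m=cv2.inRange(h,(3,110,60),(16,255,220))
    n,l,st,c=cv2.connectedComponentsWithStats(m); return [(c[i],st[i,4]) for i in range(1,n) if st[i,4]>150]
E
python3 - <<'E'
from h import *
import json
from scipy.optimize import least_squares
obs=[]
for n in('w1','w2'):
    s=json.load(open(n+'.json'));im=cv2.imread(f'pics/{n}.png');C=orange(im)
    print(n,[(np.round(c).tolist(),int(a)) for c,a in C]); obs.append((cam('wrist',s),np.array([c for c,a in C])))
def model(p,KP):
    hub=p[:3];ang=np.pi+p[4]+np.arange(1,8)*np.pi/4
    return proj(KP,[fpt(hub,p[3],a,66,0,p[5] if len(p)>5 else np.radians(26)) for a in ang])
def res(p):
    o=[]
    for KP,C in obs:
        d=np.linalg.norm(model(p,KP)[:,None]-C[None],axis=2)
        o+=list(np.minimum(d.min(1),25))
    return o
best=min((least_squares(res,[605,-5,115,0,q,.454],x_scale=[10,10,10,.1,.1,.1]) for q in(-1.1,-.9,-.7,-.5)),key=lambda f:f.cost)
print(best.cost,np.round(best.x,3),np.round(best.fun,1))
E
```

```text
w1 [([142.0, 241.0], 193), ([179.0, 263.0], 421), ([195.0, 301.0], 397), ([179.0, 342.0], 479)]
w2 [([63.0, 111.0], 260), ([271.0, 207.0], 468), ([308.0, 221.0], 478), ([327.0, 258.0], 471), ([221.0, 262.0], 456), ([313.0, 297.0], 493), ([238.0, 300.0], 491), ([276.0, 315.0], 517)]
1584.7750985097332 [ 6.04636e+02  9.37000e-01  1.17529e+02  3.90000e-02 -7.86000e-01
  5.12000e-01] [ 6.1 25.  25.  25.  25.   1.   1.   1.3 25.   1.3  0.6  0.3  0.8  1. ]
```

View pics/w1.png

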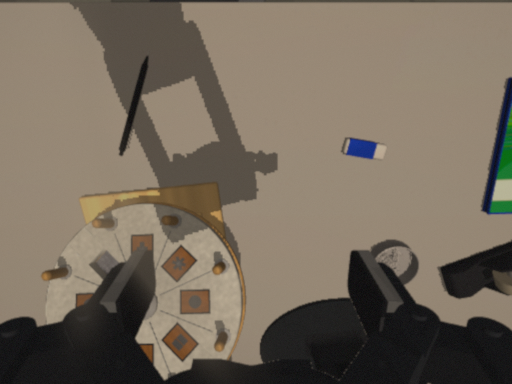

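>>> carry_out(delta_pos=[[0.065,-0.243,0.109],[0.065,-0.243,0.109],[0.065,-0.243,0.109],[0.065,-0.243,0.109],[0.065,-0.243,0.109],[0.065,-0.243,0.109]], rot=[[0,0,0],[0,0,0],[0,0,0],[0,0,0],[0,0,0],[0,0,0]])

```text
clock: 4.25
eef_pos: [402.5, -265.6, 258.8]
tcp_rot: [3.14, -0.002, 3.141]
contact_force: [0.6, 0.5, 0.7]
opening: 0.998
grasp_force: 0.0
```

The first wrist picture shows part of the wheel behind the finger, and the eraser at (363,148). The fit locked onto the wrong pocket sign, because the pocket is at about q=+0.8. I'll refit and locate the tile from here.

```bash
cat > fit.py <<'E'
from h import *
import json
from scipy.optimize import least_squares
def fit(q0,x0=(605,0,115,0.04),free=True):
    obs=[]
    for n,area in(('w1',350),('w2',300)):
        s=json.load(open(n+'.json'));im=cv2.imread(f'pics/{n}.png');obs.append((cam('wrist',s),np.array([c for c,a in orange(im) if a>area])))
    def res(p):
        o=[];ang=np.pi+p[4]+np.arange(1,8)*np.pi/4
        for KP,C in obs:
            M=proj(KP,[fpt(p[:3],p[3],a,66) for a in ang])
            o+=list((C-M[np.linalg.norm(M[None]-C[:,None],axis=2).argmin(1)]).ravel())
        return o
    return least_squares(res,[*x0,q0],x_scale=[10,10,10,.1,.1],loss='soft_l1')
E
python3 - <<'E'
from fit import *
f=fit(.8);print(f.cost,np.round(f.x,3),np.round(f.fun,1))
s=r.sense();im=r.grab_frame('wrist');cv2.imwrite('pics/w3.png',im)
json.dump({k:np.array(v).tolist() for k,v in s.items()},open('w3.json','w'))
d=r.cut_out('tile_mid','wrist')
for x in d[:2]:print(x['p'],x['box'],x['mask'].sum())
h=cv2.cvtColor(im,cv2.COLOR_BGR2HSV);m=cv2.inRange(h,(3,90,40),(16,255,220))
if d:
    b=np.round(d[0]['box']).astype(int);print(h[b[1]:b[3],b[0]:b[2]].reshape(-1,3).mean(0))
    c=max(cv2.findContours(d[0]['mask'].astype(np.uint8),0,2)[0],key=cv2.contourArea);print(cv2.minAreaRect(c))
print([(np.round(c).tolist(),int(a)) for c,a in orange(im)],s['eef_pos'])
cv2.imwrite('pics/w3c.png',im)
E
```

```text
0.4053809249359397 [6.07531e+02 8.63000e-01 1.15440e+02 8.80000e-02 7.45000e-01] [ 0.2 -0.4  0.4  0.  -0.1  0.5 -0.3 -0.1 -0.2 -0.1  0.  -0.1  0.1  0.
 -0.1  0.   0.1 -0.1 -0.   0.2]
0.84 [218.9, 160.0, 249.4, 197.5] 718
[ 14.52280702 105.52631579  73.72631579]
((234.00003051757812, 177.50001525878906), (23.084627151489258, 31.30654525756836), 18.43494987487793)
[([233.0, 179.0], 468), ([447.0, 259.0], 236), ([473.0, 276.0], 195), ([501.0, 305.0], 474)] [ 402.46338423 -265.56113407  258.78927096]
```

View pics/w3.png

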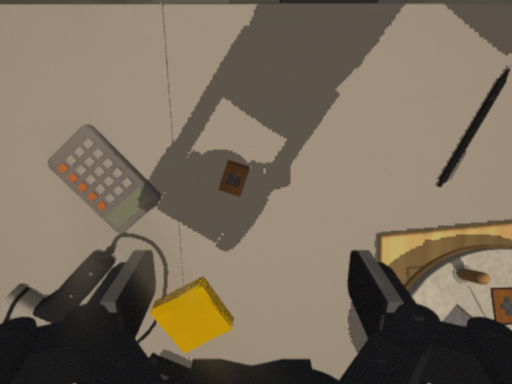

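The picture shows the tile at (234,178), the calculator at (105,178) and the sticky pad at (193,315). The wheel fit has sub-pixel residuals: hub at (607.5, 0.9, 115.4), psi 0.088, q 0.745.

```bash
cat >> h.py <<'E'
HUB=np.array([607.5,0.9,115.4]);PSI=0.088
def tilefit(KP,mask,x0):
    from scipy.optimize import least_squares
    box=np.array([[sx*17,sy*13,z] for z in(0,16) for sx in(-1,1) for sy in(-1,1)],float)
    dist=cv2.distanceTransform(1-cv2.Canny((mask*255).astype(np.uint8),50,150)//255,cv2.DIST_L2,5)
    c=max(cv2.findContours(mask.astype(np.uint8),0,1)[0],key=cv2.contourArea)[:,0].astype(float)
    def res(p):
        X=box@R.from_euler('z',p[2]).as_matrix().T+[p[0],p[1],0]
        h=cv2.convexHull(proj(KP,X).astype(np.float32))
        return [cv2.pointPolygonTest(h,(float(a),float(b)),True)-.5*0 for a,b in c]
    return least_squares(res,x0,x_scale=[5,5,.1],diff_step=1e-3,loss='soft_l1')
E
python3 - <<'E'
from h import *
import json
from math import *
s3=json.load(open('w3.json'));s2=json.load(open('w2.json'));k3=cam('wrist',s3);k2=cam('wrist',s2)
im=cv2.imread('pics/w3.png');print('tri',tri([(k3,(234,180)),(k2,(64,111.5))]),'top plane',plane(k3,(234,180),[0,0,16],[0,0,1]))
m=r.cut_out('tile_mid','wrist')[0]['mask']
# colour mask too
g=cv2.GaussianBlur(im,(3,3),0);h=cv2.cvtColor(im,cv2.COLOR_BGR2HSV)
for a0 in(-.3,-.6,0):
    f=tilefit(k3,m,[432,-288,a0]);print(f.cost,np.round(f.x,2),len(f.fun))
print(r.sense()['qpos'])
E
```

```text
tri [ 435.22070147 -283.8154777    14.45912197] top plane [ 434.90851436 -283.80452769   16.        ]
31.709037663759666 [ 4.3440e+02 -2.8445e+02 -2.9000e-01] 96
31.70902649008061 [ 4.3440e+02 -2.8445e+02 -2.9000e-01] 96
98.53965186272912 [ 434.52 -283.79    0.  ] 96
[-5.83874878e-01  1.24793742e-01  1.92541301e+00  4.21569999e-04
  1.09106360e+00 -2.15599072e+00]
```

```bash
python3 - <<'E'
from h import *
from math import *
print(delta([434.5,-284,110],rot([pi,0,pi-.29])))
E
```

```text
(array([-0.031 , -0.0195,  0.1501]), array([1.000e-02, 3.000e-02, 1.668e+01]))
```

>>> carry_out(delta_pos=[[-0.031,-0.0195,0.15],[-0.031,-0.0195,0.15],[-0.031,-0.0195,0.15],[-0.031,-0.0195,0.15],[-0.031,-0.0195,0.15]], rot=[[0,0,16.7],[0,0,16.7],[0,0,16.7],[0,0,16.7],[0,0,16.7]], claw=0.05)

```text
clock: 5.03
eef_pos: [434.5, -285.0, 111.1]
tcp_rot: [-3.141, 0.002, 2.851]
contact_force: [0.0, -0.1, -0.3]
opening: 0.581
grasp_force: 0.0
```

```bash
python3 - <<'E'
from h import *
from math import *
s=r.sense();k=cam('wrist',s);im=r.grab_frame('wrist');cv2.imwrite('pics/w4.png',im)
d=r.cut_out('tile_mid','wrist')
for x in d[:2]:print(x['p'],x['box'])
f=tilefit(k,d[0]['mask'],[434,-284,-.29]);print(f.cost,f.x,len(f.fun))
t=f.x
print(s['eef_pos'],s['tcp_rot'],delta([t[0],t[1],32],rot([pi,0,pi+t[2]])))
hull=cv2.convexHull(proj(k,np.array([[sx*17,sy*13,z] for z in(0,16) for sx in(-1,1) for sy in(-1,1)],float)@R.from_euler('z',t[2]).as_matrix().T+[t[0],t[1],0]).astype(np.float32)).astype(np.int32)
cv2.polylines(im,[hull],1,(0,255,0),1);cv2.imwrite('pics/w4o.png',im)
E
```

```text
0.9 [230.3, 168.8, 273.1, 224.0]
29.963392724939666 [ 4.34647597e+02 -2.84513057e+02 -3.19600619e-01] 174
[ 434.52874347 -284.98151137  111.1146813 ] [-3.14119504e+00  1.53201378e-03  2.85102584e+00] (array([0.0004, 0.001 , 0.0795]), array([-0.04,  0.16,  1.63]))
```

View pics/w4o.png

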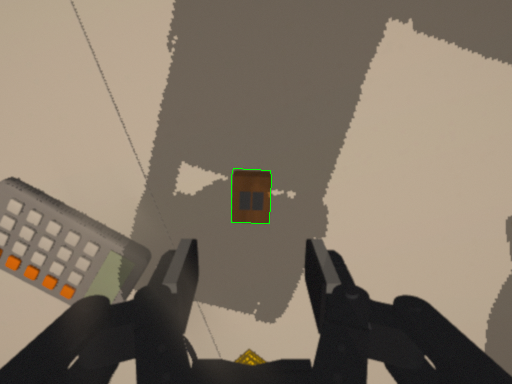

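The close view shows the tile outlined at (251,196), midway between the fingers. I'll descend and grip.

>>> carry_out(delta_pos=[[0,0.001,0.03],[0,0.001,0.06],[0,0.001,0.077],[0,0.001,0.077],[0,0.001,0.077]], rot=[[0,0,1.5],[0,0,1.5],[0,0,1.5],[0,0,1.5],[0,0,1.5]])

```text
clock: 5.75
eef_pos: [434.5, -284.9, 33.7]
tcp_rot: [-3.141, 0.001, 2.823]
contact_force: [0.2, 0.6, 0.1]
opening: 0.586
grasp_force: 0.0
```

>>> carry_out(delta_pos=[[0,0,0],[0,0,0],[0,0,0],[0,0,0],[0,0,0]], rot=[[0,0,0],[0,0,0],[0,0,0],[0,0,0],[0,0,0]], claw=0.01, grip_force=40)

```text
clock: 6.38
eef_pos: [434.4, -284.8, 33.8]
tcp_rot: [-3.141, 0.001, 2.823]
contact_force: [-1.2, 0.4, 8.3]
opening: 0.29
grasp_force: 39.1
```

```bash
cat >> h.py <<'E'
def toolR(a,sgn=1,psi=PSI):
    "tool x radial outward (sgn=1) at hub angle a, z into face"
    H=hubframe(psi);x=sgn*(H@[np.cos(a),np.sin(a),0]);z=-H[:,2];return np.c_[x,np.cross(z,x),z]
E
python3 - <<'E'
from h import *
a=np.pi+.745
s=r.sense();s2=dict(s);s2['eef_pos']=s['eef_pos']+np.array([0,0,170])
G=fpt(HUB,PSI,a,66,33.8+90);print(G,delta([*(s['eef_pos']+[0,0,170])],rot(s['tcp_rot'])),delta(G,toolR(a),s))
E
```

```text
[513.93525008 -52.27497531 205.40277537] (array([-3.0e-04, -1.0e-04, -1.7e-01]), array([0., 0., 0.])) (array([-0.003 ,  0.2456, -0.1717]), array([  4.56, -27.01, -64.76]))
```

>>> carry_out(delta_pos=[[0,0,-0.03],[0,0,-0.09],[0,0,-0.15],[0,0,-0.15],[0,0,-0.15]], rot=[[0,0,0],[0,0,0],[0,0,0],[0,0,0],[0,0,0]])

```text
clock: 7.0
eef_pos: [433.6, -284.3, 182.9]
tcp_rot: [-3.141, 0.001, 2.823]
contact_force: [-1.3, 0.0, -1.4]
opening: 0.284
grasp_force: 40.0
```

>>> carry_out(delta_pos=[[-0.003,0.03,-0.022],[-0.003,0.06,-0.022],[-0.003,0.1,-0.022],[-0.003,0.15,-0.022],[-0.003,0.2,-0.022],[-0.003,0.2456,-0.022],[-0.003,0.2456,-0.022],[-0.003,0.2456,-0.022]], rot=[[0.6,-3.8,-9.2],[1.3,-7.7,-18.4],[1.9,-11.5,-27.6],[2.6,-15.4,-37.0],[3.2,-19.2,-46.0],[3.9,-23.0,-55.2],[4.56,-27.0,-64.8],[4.56,-27.0,-64.8]])

```text
clock: 8.0
eef_pos: [511.8, -51.1, 202.4]
tcp_rot: [-2.827, 0.326, -2.252]
contact_force: [-0.1, 0.9, -1.4]
opening: 0.292
grasp_force: 40.0
```

```bash
python3 - <<'E'
from h import *
a=np.pi+.745
s=r.sense();k=cam('wrist',s);im=r.grab_frame('wrist');cv2.imwrite('pics/w5.png',im)
G=fpt(HUB,PSI,a,66,33.8+90);print(s['eef_pos'],s['qpos'],delta(G,toolR(a),s))
H=hubframe(PSI)
u=np.array([np.cos(a),np.sin(a),0]);v=np.array([-np.sin(a),np.cos(a),0])
q=[HUB+H@(u*(66+i*18.5)+v*j*14.5) for i,j in((1,1),(1,-1),(-1,-1),(-1,1))]
cv2.polylines(im,[np.round(proj(k,q)).astype(int)],1,(0,255,0),1)
for i in range(8):
    p=proj(k,[fpt(HUB,PSI,a+(i+.5)*np.pi/4,108,h) for h in(0,40)]);cv2.line(im,*[tuple(np.round(x).astype(int).tolist()) for x in p],(0,0,255),1)
cv2.imwrite('pics/w5o.png',im)
E
```

```text
[511.82125597 -51.11237298 202.38455712] [-0.17358841  0.08570654  2.20960622  0.28194747  0.42637093 -2.81392976] (array([-0.0014, -0.0031, -0.0019]), array([ 0.31, -0.09,  0.2 ]))
```

View pics/w5o.png

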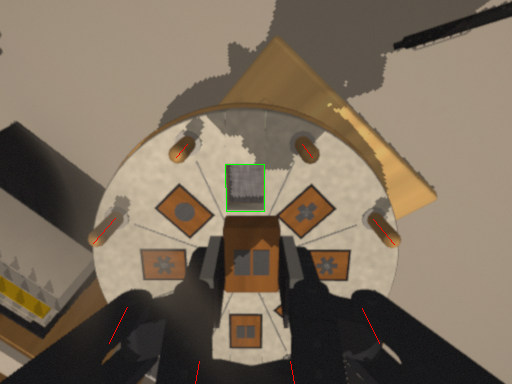

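The overlay matches: the pocket is outlined at (245,188), the pegs line up, and the gripped tile is at (252,255). Next I'll check how the tile sits in the grip.

```bash
python3 - <<'E'
from h import *
a=np.pi+.745
s=r.sense();k=cam('wrist',s);T=rot(s['tcp_rot'])
for z in(17.8,33.8):
    print(z,np.round(proj(k,[s['eef_pos']+T@[i*17,j*13,z] for i,j in((1,1),(1,-1),(-1,-1),(-1,1))])).tolist())
im=cv2.imread('pics/w5.png');h=cv2.cvtColor(im,cv2.COLOR_BGR2HSV);m=cv2.inRange(h,(3,90,40),(20,255,255));m[:,:215]=0;m[:,295:]=0;m[:205]=0;m[300:]=0
ys,xs=np.nonzero(m);print(xs.min(),xs.max(),ys.min(),ys.max());
for y in(222,230,240,260,280,288):
    x=np.nonzero(m[y])[0];print(y,x.min(),x.max())
print([(np.nonzero(m[:,x])[0].min(),np.nonzero(m[:,x])[0].max()) for x in (230,250,272)])
for d in(4,):
    G=fpt(HUB,PSI,a,66,33.8+d);print(delta(G,toolR(a),s),s['eef_pos'],s['contact_force'])
E
```

```text
17.8 [[278.0, 226.0], [219.0, 226.0], [221.0, 291.0], [276.0, 291.0]]
33.8 [[276.0, 211.0], [222.0, 211.0], [224.0, 272.0], [274.0, 272.0]]
222 294 205 292
222 225 294
230 223 294
240 224 279
260 224 278
280 224 278
288 224 279
[(np.int64(216), np.int64(291)), (np.int64(216), np.int64(291)), (np.int64(216), np.int64(292))]
(array([-0.0018, -0.0033,  0.0842]), array([ 0.29, -0.09,  0.21])) [511.81275446 -51.49593961 202.44151192] [-0.16415459  0.34645458 -1.54040559]
```

>>> carry_out(delta_pos=[[-0.002,-0.003,0.03],[-0.002,-0.003,0.06],[-0.002,-0.003,0.073],[-0.002,-0.003,0.073],[-0.002,-0.003,0.073],[-0.002,-0.003,0.073]], rot=[[0.3,0,0],[0.3,0,0],[0.3,0,0],[0.3,0,0],[0.3,0,0],[0.3,0,0]])

```text
clock: 8.8
eef_pos: [548.7, -49.9, 141.5]
tcp_rot: [-2.818, 0.328, -2.255]
contact_force: [0.3, 0.6, 0.2]
opening: 0.288
grasp_force: 40.0
```

```bash
python3 - <<'E'
from h import *
a=np.pi+.745
s=r.sense();k=cam('wrist',s);im=r.grab_frame('wrist');cv2.imwrite('pics/w6.png',im)
for d in(2,-8):print(delta(fpt(HUB,PSI,a,66,33.8+d),toolR(a),s),s['contact_force'])
H=hubframe(PSI);T=rot(s['tcp_rot'])
u=np.array([np.cos(a),np.sin(a),0]);v=np.array([-np.sin(a),np.cos(a),0])
q=[HUB+H@(u*(66+i*18.5)+v*j*14.5) for i,j in((1,1),(1,-1),(-1,-1),(-1,1))]
cv2.polylines(im,[np.round(proj(k,q)).astype(int)],1,(0,255,0),1)
for z in(17.8,29.8):cv2.polylines(im,[np.round(proj(k,[s['eef_pos']+T@[i*17,j*13,z] for i,j in((1,1),(1,-1),(-1,-1),(-1,1))])).astype(int)],1,(255,0,0),1)
cv2.imwrite('pics/w6o.png',cv2.resize(im[130:310,150:350],None,fx=3,fy=3,interpolation=0))
E
```

```text
(array([0.0019, 0.0028, 0.0152]), array([-0.26,  0.02,  0.01])) [0.28080521 0.61017928 0.20009636]
(array([0.0019, 0.0028, 0.0252]), array([-0.26,  0.02,  0.01])) [0.28080521 0.61017928 0.20009636]
```

View pics/w6o.png

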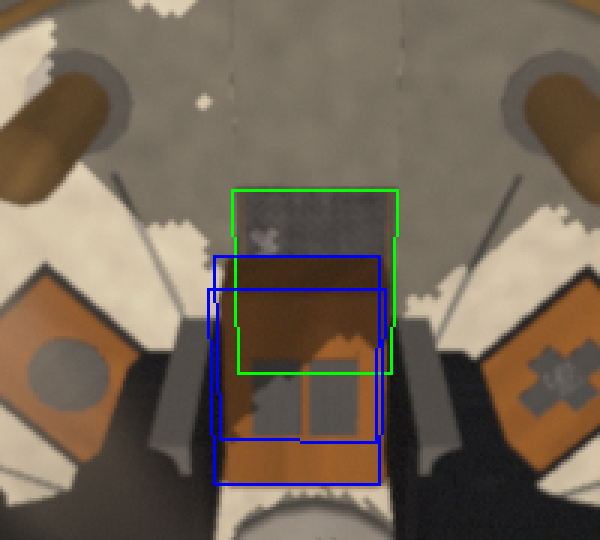

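The crop shows the tile about 1.8 mm short in tool y relative to the pocket. I'll correct that and insert.

>>> carry_out(delta_pos=[[0.0019,0.0017,0.004],[0.0019,0.0017,0.01],[0.0019,0.0017,0.014],[0.0019,0.0017,0.014],[0.0019,0.0017,0.018],[0.0019,0.0017,0.021],[0.0019,0.0017,0.021]], rot=[[-0.26,0,0],[-0.26,0,0],[-0.26,0,0],[-0.26,0,0],[-0.26,0,0],[-0.26,0,0],[-0.26,0,0]])

```text
clock: 9.72
eef_pos: [555.4, -49.2, 120.3]
tcp_rot: [-2.824, 0.327, -2.255]
contact_force: [0.5, -0.1, -0.7]
opening: 0.288
grasp_force: 40.0
```

```bash
python3 - <<'E'
from h import *
a=np.pi+.745
s=r.sense();T=rot(s['tcp_rot']);print(delta(fpt(HUB,PSI,a,66,33.8-8),toolR(a),s),T.T@s['contact_force'],s['wrist_torque'],s['opening'])
E
```

```text
(array([-0.0003,  0.0005,  0.0033]), array([ 0.08, -0.03,  0.01])) [-0.0165387  -0.17475368  0.85380147] [ 0.03127043  0.24048747 -0.01139951] 0.2884191705345395
```

>>> carry_out(delta_pos=[[0,0,0.0015],[0,0,0.003],[0,0,0.003]], rot=[[0,0,0],[0,0,0],[0,0,0]])

```text
clock: 10.1
eef_pos: [556.8, -49.1, 117.8]
tcp_rot: [-2.823, 0.328, -2.255]
contact_force: [0.3, 0.3, 0.0]
opening: 0.29
grasp_force: 40.0
```

```bash
python3 - <<'E'
from h import *
a=np.pi+.745
s=r.sense();T=rot(s['tcp_rot']);print(delta(fpt(HUB,PSI,a,66,33.8-8),toolR(a),s),T.T@s['contact_force'],s['wrist_torque'],s['opening'])
im=r.grab_frame('wrist');cv2.imwrite('pics/w7.png',im);cv2.imwrite('pics/w7o.png',cv2.resize(im[110:310,140:360],None,fx=2.6,fy=2.6,interpolation=0))
E
```

```text
(array([-0.0003,  0.0006,  0.0004]), array([ 0.06, -0.03,  0.01])) [-0.41558453  0.01532094  0.14231651] [-0.01665607  0.28697749 -0.0027434 ] 0.2902345918253106
```

View pics/w7o.png

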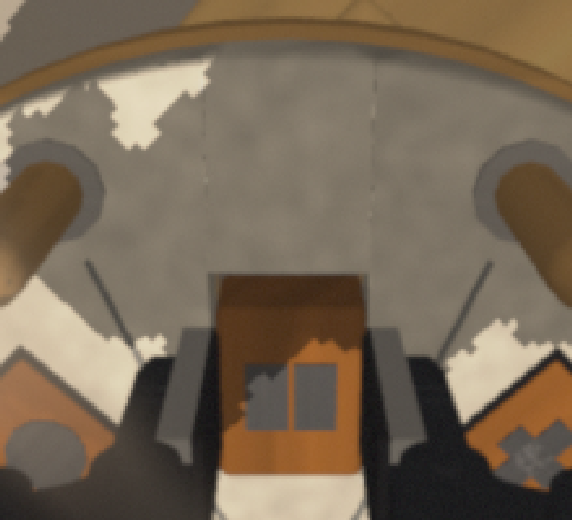

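The tile has entered the pocket cleanly, with gaps visible at (213,290) and (366,290) in the crop. I'll release it, back off, close the fingers and press it home.

>>> carry_out(delta_pos=[[0,0,0],[0,0,0],[0,0,0],[0,0,-0.03],[0,0,-0.045],[0,0,-0.045]], rot=[[0,0,0],[0,0,0],[0,0,0],[0,0,0],[0,0,0],[0,0,0]], claw=0.042)

```text
clock: 10.9
eef_pos: [537.6, -51.0, 159.5]
tcp_rot: [-2.821, 0.329, -2.255]
contact_force: [0.1, 0.2, 0.6]
opening: 0.493
grasp_force: 0.0
```

>>> carry_out(delta_pos=[[0,0,0],[0,0,0],[0,0,0],[0,0,0.015],[0,0,0.03],[0,0,0.037],[0,0,0.037]], rot=[[0,0,0],[0,0,0],[0,0,0],[0,0,0],[0,0,0],[0,0,0],[0,0,0]], claw=0.0)

```text
clock: 11.78
eef_pos: [553.1, -49.3, 124.0]
tcp_rot: [-2.825, 0.327, -2.256]
contact_force: [0.4, 0.2, -0.2]
opening: -0.0
grasp_force: 0.0
```

```bash
python3 - <<'E'
from h import *
a=np.pi+.745
s=r.sense();T=rot(s['tcp_rot']);print(delta(fpt(HUB,PSI,a,66,25),toolR(a),s),T.T@s['contact_force'],s['opening'])
E
```

```text
(array([-0.0006,  0.0001,  0.0085]), array([ 0.14, -0.08,  0.01])) [-0.29699365 -0.02644072  0.3585578 ] -3.6023169986007865e-05
```

>>> carry_out(delta_pos=[[0,0,0.004],[0,0,0.007],[0,0,0.009],[0,0,0.009]], rot=[[0,0,0],[0,0,0],[0,0,0],[0,0,0]])

```text
clock: 12.28
eef_pos: [557.2, -49.1, 116.9]
tcp_rot: [-2.823, 0.328, -2.255]
contact_force: [-0.8, -0.2, -0.3]
opening: 0.005
grasp_force: 0.0
```

```bash
python3 - <<'E'
from h import *
a=np.pi+.745
s=r.sense();T=rot(s['tcp_rot']);print(delta(fpt(HUB,PSI,a,66,25),toolR(a),s),T.T@s['contact_force'],s['wrist_torque'])
E
```

```text
(array([-0.0003,  0.0006,  0.0003]), array([ 0.06, -0.02,  0.01])) [ 0.76832087  0.47624241 -0.13209357] [-0.01750848  0.27919062 -0.00743896]
```

>>> carry_out(delta_pos=[[0,0,0.001],[0,0,0.002],[0,0,0.002]], rot=[[0,0,0],[0,0,0],[0,0,0]])

```text
clock: 12.65
eef_pos: [558.0, -49.1, 115.9]
tcp_rot: [-2.823, 0.328, -2.255]
contact_force: [-8.6, -1.4, 13.2]
opening: 0.003
grasp_force: 7.5
```

>>> carry_out(delta_pos=[[0,0,0.001],[0,0,0.0015],[0,0,0.0015]], rot=[[0,0,0],[0,0,0],[0,0,0]])

```text
clock: 13.02
eef_pos: [558.3, -49.3, 115.8]
tcp_rot: [-2.821, 0.328, -2.255]
contact_force: [-24.4, -5.5, 37.2]
opening: -0.0
grasp_force: 22.1
```

>>> carry_out(delta_pos=[[0,0,-0.02],[0,0,-0.07],[0,0,-0.12],[0,0,-0.12],[0,0,-0.12]], rot=[[0,0,0],[0,0,0],[0,0,0],[0,0,0],[0,0,0]])

```text
clock: 13.65
eef_pos: [506.6, -53.5, 221.7]
tcp_rot: [-2.823, 0.328, -2.255]
contact_force: [0.8, -0.5, -0.7]
opening: 0.002
grasp_force: 0.0
```

```bash
python3 - <<'E'
from h import *
a=np.pi+.745
s=r.sense();k=cam('wrist',s);im=r.grab_frame('wrist');cv2.imwrite('pics/w8.png',im)
print(s['eef_pos'],s['qpos'],[(np.round(c,1).tolist(),int(n)) for c,n in orange(im)])
print('pred',np.round(proj(k,[fpt(HUB,PSI,a+i*np.pi/4,66) for i in range(8)]),1).tolist())
H=hubframe(PSI)
for i in(0,):
    u=np.array([np.cos(a),np.sin(a),0]);v=np.array([-np.sin(a),np.cos(a),0])
    print(proj(k,[HUB+H@(u*(66+x*17)+v*j*13) for x,j in((1,1),(1,-1),(-1,-1),(-1,1))]).round(1).tolist())
cv2.imwrite('pics/w8o.png',cv2.resize(im[60:360,100:400],None,fx=2,fy=2,interpolation=cv2.INTER_CUBIC))
E
```

```text
[506.59085427 -53.50496718 221.72271065] [-0.18090047  0.0426002   2.20224636  0.25936861  0.47151716 -2.79094749] [([191.8, 141.5], 201), ([307.2, 140.7], 209), ([251.6, 175.8], 959), ([193.7, 200.3], 970), ([307.2, 199.7], 1043), ([379.3, 215.3], 290), ([326.9, 250.2], 909), ([175.9, 250.5], 778), ([66.7, 316.0], 4896), ([302.5, 286.2], 248), ([199.8, 286.8], 230), ([366.8, 298.8], 176), ([6.5, 373.7], 234)]
pred [[250.7, 178.4], [193.9, 200.8], [174.4, 251.0], [199.3, 296.5], [250.5, 314.1], [301.8, 296.6], [326.7, 251.2], [307.4, 201.0]]
[[234.2, 157.9], [267.2, 157.9], [266.5, 198.2], [234.8, 198.2]]
```

View pics/w8o.png

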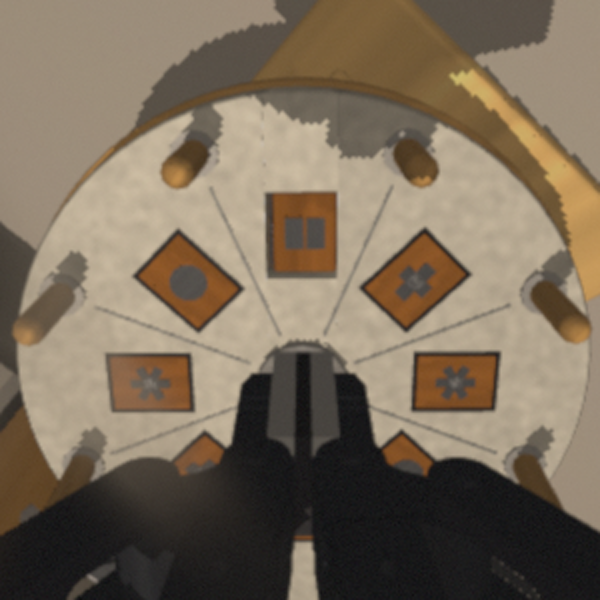

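The final view shows the tile flush in its pocket at (301,234) in the crop, and the wheel has not turned. Before the sweep I'll fit the arm kinematics to check joint ranges around the peg circle.

```bash
cat > kin.py <<'E'
from h import *
import json
from scipy.optimize import least_squares
LO=np.array([-2.63,-.92,.06,-1.3,0,-3.02]);HI=np.array([2.63,2.1,2.66,4.44,2.69,3.02])
ax=lambda a,t:R.from_euler(a,t).as_matrix()
def fk(q,L):
    A=ax('z',q[0])@ax('y',q[1]);p=np.array([0,0,L[0]])+ax('z',q[0])@[L[5],L[6],0]+A@[0,0,L[1]]
    B=A@ax('y',q[2]);p=p+B@[L[2],0,L[3]]
    C=B@ax('z',q[3])@ax('y',q[4])@ax('z',q[5]+L[7]);return p+C@[0,0,L[4]],C
def err(q,p,Rm,L):
    a,C=fk(q,L);return np.r_[a-p,200*R.from_matrix(Rm.T@C).as_rotvec()]
try: L=np.array(json.load(open('L.json')))
except Exception: L=None
def ik(p,Rm,q0):
    return least_squares(err,np.clip(q0,LO+.001,HI-.001),bounds=(LO,HI),args=(p,Rm,L))
E
python3 - <<'E'
from kin import *
S=[json.load(open(f'w{i}.json')) for i in(1,2,3)]+[r.sense(),dict(qpos=[1.214,.353,1.633,0,1.155,-.002],eef_pos=[217.125,586.076,256.281],tcp_rot=[-3.14159,0,2.787])]
S.append(dict(qpos=[-0.17358841,0.08570654,2.20960622,0.28194747,0.42637093,-2.81392976],eef_pos=[511.82,-51.11,202.38],tcp_rot=[-2.827,.326,-2.252]))
best=None
for s7 in(0,np.pi/2,-np.pi/2,np.pi):
    f=least_squares(lambda L:np.concatenate([err(s['qpos'],s['eef_pos'],rot(s['tcp_rot']),L) for s in S]),[300,400,0,400,200,0,0,s7])
    if best is None or f.cost<best.cost:best=f
print(best.cost,best.x.round(2),np.abs(best.fun).reshape(-1,6).max(0).round(2));json.dump(best.x.tolist(),open('L.json','w'))
import kin;kin.L=best.x
# sweep: tool at peg, height above face of TCP=19+?
q=np.array(S[3]['qpos'])
for A in range(235,-125,-15):
    a=np.radians(A);f=ik(fpt(HUB,PSI,a,108,21),toolR(a),q);q=f.x;print(A,q.round(2),round(f.cost,2))
E
```

```text
0.06489249879567961 [ 2.9487e+02  5.6748e+02  5.8570e+01  4.9434e+02  3.1791e+02 -2.0000e-02
  1.4500e+00  1.5700e+00] [0.17 0.13 0.16 0.12 0.11 0.03]
235 [-0.2   0.33  2.18  0.25  0.22 -3.02] 109.76
220 [-0.2   0.33  2.23  0.5   0.19 -3.02] 28.77
205 [-0.17  0.32  2.28  0.79  0.15 -3.02] 2.09
190 [-0.11  0.32  2.31  0.94  0.11 -2.87] 0.0
175 [-0.04  0.32  2.32  0.81  0.07 -2.4 ] 0.0
160 [ 0.04  0.31  2.32  0.33  0.06 -1.59] 0.0
145 [ 0.11  0.31  2.29 -0.11  0.09 -0.83] 0.0
130 [ 0.16  0.31  2.25 -0.25  0.13 -0.39] 0.0
115 [ 0.19  0.31  2.2  -0.26  0.18 -0.09] 0.0
100 [ 0.21  0.32  2.14 -0.23  0.23  0.15] 0.0
85 [ 0.2   0.33  2.08 -0.18  0.28  0.37] 0.0
70 [ 0.18  0.34  2.03 -0.13  0.33  0.56] 0.0
55 [ 0.16  0.35  1.98 -0.08  0.36  0.75] 0.0
40 [ 0.12  0.36  1.93 -0.03  0.4   0.93] 0.0
25 [0.07 0.37 1.9  0.02 0.42 1.11] 0.0
10 [0.02 0.37 1.88 0.07 0.44 1.28] 0.0
-5 [-0.03  0.38  1.87  0.12  0.44  1.45] 0.0
-20 [-0.08  0.38  1.88  0.17  0.44  1.62] 0.0
-35 [-0.12  0.38  1.9   0.22  0.43  1.79] 0.0
-50 [-0.17  0.37  1.93  0.28  0.42  1.95] 0.0
-65 [-0.21  0.37  1.97  0.34  0.39  2.12] 0.0
-80 [-0.24  0.36  2.02  0.41  0.36  2.28] 0.0
-95 [-0.26  0.35  2.07  0.49  0.32  2.45] 0.0
-110 [-0.26  0.34  2.13  0.58  0.28  2.61] 0.0
```

```bash
python3 - <<'E'
from h import *
S=cam('scene');D=cam('side')
print('base',plane(S,(228,160),[0,0,10],[0,0,1]),plane(D,(133,268),[0,0,10],[0,0,1]))
print('BR',tri([(S,(300,129)),(D,(133,165))]),'TR',tri([(S,(305,42)),(D,(135,18))]),'BL',tri([(S,(181,93)),(D,(22,245))]))
for n,px in(('BR',(300,129)),):
    for x in(750,800,850):print(x,plane(S,px,[x,0,0],[1,0,0]))
from kin import *
# hover above peg at 110.2, from current pose, then low
a=np.radians(110.2);s=r.sense();q=np.array([.19,.31,2.2,-.26,.18,-.1])
for h in(95,33):
    f=ik(fpt(HUB,PSI,a,108,h),toolR(a),q);print(h,f.x.round(2),f.cost,fpt(HUB,PSI,a,108,h).round(1),delta(fpt(HUB,PSI,a,108,h),toolR(a),s))
E
```

```text
base [781.14093014 292.35726337  10.        ] [771.65989611 291.28227163  10.        ]
BR [887.31242254  31.91033589 170.22971903] TR [843.10011024   2.60417774 523.43430139] BL [796.93169413 551.7899904  219.39718319]
750 [750.         -54.6099016  257.07470458]
800 [800.         -24.55931611 230.24938804]
850 [850.           5.49126937 203.4240715 ]
95 [ 0.21  0.14  2.2  -0.15  0.35 -0.1 ] 4.130829508146149e-26 [523.7  95.3 184.4] (array([-0.1077,  0.1   ,  0.0462]), array([ 1.0000e-02, -1.6000e-01,  1.1249e+02]))
33 [ 0.2   0.29  2.19 -0.23  0.22 -0.03] 1.390997630712958e-26 [550.8  97.6 128.7] (array([-0.1078,  0.0999,  0.1082]), array([ 1.0000e-02, -1.6000e-01,  1.1249e+02]))
```

>>> carry_out(delta_pos=[[-0.01,0.01,0],[-0.02,0.02,0],[-0.03,0.03,0],[-0.045,0.04,0],[-0.06,0.055,0],[-0.075,0.07,0],[-0.09,0.085,0],[-0.1077,0.1,0]], rot=[[0,0,10.5],[0,0,21],[0,0,31.5],[0,0,42],[0,0,52.5],[0,0,63],[0,0,73.5],[0,0,84]], claw=0.045)

```text
clock: 14.7
eef_pos: [503.2, 91.8, 224.6]
tcp_rot: [2.845, 0.342, 2.491]
contact_force: [-0.0, -0.8, -0.7]
opening: 0.524
grasp_force: 0.0
```

>>> carry_out(delta_pos=[[0,0,0],[0,0,0],[0,0,0],[0,0,0],[0,0,0]], rot=[[0,0,9.5],[0,0,19],[0,0,28.5],[0,0,28.5],[0,0,28.5]])

```text
clock: 15.32
eef_pos: [503.6, 91.1, 225.7]
tcp_rot: [2.722, 0.168, 2.018]
contact_force: [0.4, 0.1, -0.4]
opening: 0.526
grasp_force: 0.0
```

```bash
cat > peg.py <<'E'
from kin import *
import sys
A,h=float(sys.argv[1]),float(sys.argv[2])
a=np.radians(A);s=r.sense();print(s['clock'],s['qpos'].round(2),delta(fpt(HUB,PSI,a,108,h),toolR(a),s),'Ftool',(rot(s['tcp_rot']).T@s['contact_force']).round(2),'tau',(rot(s['tcp_rot']).T@s['wrist_torque']).round(3))
d=hubframe(PSI).T@(s['eef_pos']-HUB);print('polar',np.hypot(d[0],d[1]).round(2),np.degrees(np.arctan2(d[1],d[0])).round(2),d[2].round(2))
E
python3 peg.py 110.2 33
python3 - <<'E'
from h import *
s=r.sense();k=cam('wrist',s);im=r.grab_frame('wrist');cv2.imwrite('pics/w9.png',im)
for i in range(8):
    A=110.2+45*i
    print(A,proj(k,[fpt(HUB,PSI,np.radians(A),108,h) for h in(0,36)]).round().tolist())
print([(np.round(c).tolist(),int(n)) for c,n in orange(im)])
print(proj(k,[fpt(HUB,PSI,np.radians(42.7+45*i),66) for i in range(8)]).round().tolist())
E
```

```text
15.325 [ 0.21  0.04  2.2  -0.12  0.46 -0.18] (array([0.0019, 0.0015, 0.108 ]), array([-0.16, -0.08,  2.46])) Ftool [-0.01  0.16  0.51] tau [0.193 0.025 0.011]
polar 105.86 110.79 141.02
110.2 [[253.0, 178.0], [253.0, 193.0]]
155.2 [[159.0, 210.0], [146.0, 229.0]]
200.2 [[128.0, 287.0], [112.0, 314.0]]
245.2 [[166.0, 355.0], [156.0, 388.0]]
290.2 [[243.0, 383.0], [242.0, 418.0]]
335.2 [[322.0, 361.0], [330.0, 394.0]]
380.2 [[366.0, 297.0], [381.0, 325.0]]
425.2 [[343.0, 218.0], [355.0, 238.0]]
[([235.0, 153.0], 189), ([460.0, 245.0], 11916), ([251.0, 186.0], 225), ([220.0, 230.0], 956), ([280.0, 232.0], 915), ([349.0, 229.0], 267), ([301.0, 316.0], 282), ([219.0, 344.0], 571), ([272.0, 346.0], 649)]
[[318.0, 270.0], [280.0, 232.0], [221.0, 230.0], [179.0, 265.0], [180.0, 312.0], [219.0, 345.0], [271.0, 347.0], [312.0, 318.0]]
```

>>> carry_out(delta_pos=[[0,0,0.03],[0,0,0.05],[0,0,0.05],[0,0,0.05]], rot=[[0,0,0],[0,0,0],[0,0,0],[0,0,0]])

```text
clock: 15.88
eef_pos: [525.5, 92.9, 182.1]
tcp_rot: [2.719, 0.168, 2.015]
contact_force: [0.3, 0.3, 0.5]
opening: 0.528
grasp_force: 0.0
```

```bash
python3 peg.py 110.2 33
```

```text
15.875 [ 0.2   0.15  2.2  -0.14  0.35 -0.15] (array([0.0024, 0.0007, 0.0592]), array([-0.07, -0.04,  2.29])) Ftool [ 0.01  0.6  -0.3 ] tau [ 0.176  0.084 -0.024]
polar 105.53 110.47 92.18
```

>>> carry_out(delta_pos=[[0.0024,0.0007,0.01],[0.0024,0.0007,0.03],[0.0024,0.0007,0.05],[0.0024,0.0007,0.059],[0.0024,0.0007,0.059],[0.0024,0.0007,0.059]], rot=[[0,0,2.3],[0,0,2.3],[0,0,2.3],[0,0,2.3],[0,0,2.3],[0,0,2.3]])

```text
clock: 16.62
eef_pos: [550.9, 97.7, 129.3]
tcp_rot: [2.713, 0.151, 1.978]
contact_force: [0.1, 0.4, 0.5]
opening: 0.527
grasp_force: 0.0
```

```bash
python3 peg.py 110.2 33
cat > log.py <<'E'
from h import *
import json,sys
s=r.sense();H=hubframe(PSI);n=H[:,2];d=H.T@(s['eef_pos']-HUB);F=np.array(s['contact_force']);M=np.array(s['wrist_torque'])
tF=n@np.cross((s['eef_pos']-HUB)/1000,F);Mz=n@M;A=np.degrees(np.arctan2(d[1],d[0]))
open('log.txt','a').write(json.dumps([s['clock'],A,tF,Mz,*(H.T@F),sys.argv[1] if len(sys.argv)>1 else ''])+'\n')
print(round(A,1),round(np.hypot(d[0],d[1]),1),round(d[2],1),'tF %.3f Mz %.3f'%(tF,Mz),(rot(s['tcp_rot']).T@F).round(1),s['qpos'].round(2)[3:],round(s['clock'],2))
E
python3 log.py base
```

```text
16.625 [ 0.2   0.29  2.19 -0.22  0.22 -0.03] (array([ 0.0001, -0.0004,  0.0005]), array([-0.02, -0.03, -0.05])) Ftool [ 0.21  0.47 -0.39] tau [ 0.236  0.086 -0.036]
polar 107.94 110.01 33.5
110.0 107.9 33.5 tF -0.051 Mz 0.036 [ 0.2  0.5 -0.4] [-0.22  0.22 -0.03] 16.62
```

Everything lines up. I'll grip the peg and start the clockwise sweep.

>>> carry_out(delta_pos=[[0,0,0],[0,0,0],[0,0,0],[0,0,0],[0,0,0]], rot=[[0,0,0],[0,0,0],[0,0,0],[0,0,0],[0,0,0]], claw=0.0, grip_force=30)

```text
clock: 17.25
eef_pos: [550.5, 97.6, 128.9]
tcp_rot: [2.713, 0.151, 1.978]
contact_force: [-4.1, -0.4, 6.9]
opening: 0.13
grasp_force: 29.2
```

```bash
python3 log.py grip
```

```text
110.3 108.0 33.3 tF 0.071 Mz -0.032 [ 0.2 -0.7 -8. ] [-0.22  0.22 -0.03] 17.25
```

>>> carry_out(delta_pos=[[-0.00026,0.00753,0],[-0.00105,0.01503,0]], rot=[[0,0,4],[0,0,8]])

```text
clock: 17.5
eef_pos: [562.1, 102.6, 134.8]
tcp_rot: [2.7, 0.091, 1.848]
contact_force: [-8.5, -3.8, 8.8]
opening: 0.129
grasp_force: 29.8
```

```bash
python3 log.py cw
```

```text
102.9 108.0 33.3 tF 0.502 Mz 0.041 [ -2.1  -4.7 -11.8] [-0.21  0.25  0.1 ] 17.5
```

>>> carry_out(delta_pos=[[-0.00026,0.00753,0],[-0.00105,0.01503,0]], rot=[[0,0,4],[0,0,8]])

```text
clock: 17.75
eef_pos: [575.4, 106.1, 141.4]
tcp_rot: [2.692, 0.031, 1.722]
contact_force: [-9.9, -1.2, 10.4]
opening: 0.126
grasp_force: 29.7
```

```bash
python3 log.py cw
```

```text
94.8 108.0 33.3 tF 0.479 Mz 0.071 [ -0.1  -4.5 -13.7] [-0.19  0.28  0.22] 17.75
```

>>> carry_out(delta_pos=[[-0.00026,0.00753,0],[-0.00105,0.01503,0]], rot=[[0,0,4],[0,0,8]])

```text
clock: 18.0
eef_pos: [589.0, 107.6, 148.1]
tcp_rot: [2.692, -0.03, 1.596]
contact_force: [-9.9, 0.4, 8.9]
opening: 0.131
grasp_force: 29.6
```

```bash
python3 log.py cw
```

```text
86.7 108.0 33.3 tF 0.538 Mz 0.078 [  0.9  -5.  -12.2] [-0.17  0.3   0.34] 18.0
```

>>> carry_out(delta_pos=[[-0.00026,0.00753,0],[-0.00105,0.01503,0]], rot=[[0,0,4],[0,0,8]])

```text
clock: 18.25
eef_pos: [602.7, 106.9, 154.7]
tcp_rot: [2.699, -0.091, 1.47]
contact_force: [-9.0, 1.7, 8.4]
opening: 0.129
grasp_force: 29.5
```

```bash
python3 log.py cw
```

```text
78.6 108.1 33.3 tF 0.505 Mz 0.059 [  1.6  -4.7 -11.4] [-0.15  0.33  0.45] 18.25
```

>>> carry_out(delta_pos=[[-0.00026,0.00753,0],[-0.00105,0.01503,0]], rot=[[0,0,4],[0,0,8]])

```text
clock: 18.5
eef_pos: [616.3, 104.1, 161.1]
tcp_rot: [2.714, -0.15, 1.343]
contact_force: [-7.2, 2.6, 8.1]
opening: 0.13
grasp_force: 29.4
```

```bash
python3 log.py cw
```

```text
70.5 108.2 33.3 tF 0.391 Mz 0.080 [  2.1  -3.7 -10.4] [-0.12  0.35  0.55] 18.5
```

>>> carry_out(delta_pos=[[-0.00026,0.00753,0],[-0.00105,0.01503,0]], rot=[[0,0,4],[0,0,8]])

```text
clock: 18.75
eef_pos: [629.4, 99.2, 167.2]
tcp_rot: [2.737, -0.207, 1.213]
contact_force: [-5.9, 4.5, 6.4]
opening: 0.128
grasp_force: 29.3
```

```bash
python3 log.py cw
```

```text
62.5 108.3 33.2 tF 0.455 Mz 0.049 [ 3.4 -4.2 -8.2] [-0.1   0.37  0.66] 18.75
```

>>> carry_out(delta_pos=[[-0.00026,0.00753,0],[-0.00105,0.01503,0]], rot=[[0,0,4],[0,0,8]])

```text
clock: 19.0
eef_pos: [641.8, 92.4, 172.9]
tcp_rot: [2.768, -0.26, 1.081]
contact_force: [-4.6, 4.9, 3.9]
opening: 0.127
grasp_force: 29.2
```

```bash
python3 log.py cw
```

```text
54.4 108.4 33.2 tF 0.508 Mz 0.058 [ 3.1 -4.7 -5.3] [-0.07  0.39  0.76] 19.0
```

>>> carry_out(delta_pos=[[-0.00026,0.00753,0],[-0.00105,0.01503,0]], rot=[[0,0,4],[0,0,8]])

```text
clock: 19.25
eef_pos: [653.2, 83.8, 178.0]
tcp_rot: [2.806, -0.309, 0.944]
contact_force: [-4.4, 4.6, 4.2]
opening: 0.13
grasp_force: 29.2
```

```bash
python3 log.py cw
```

```text
46.3 108.6 33.1 tF 0.507 Mz 0.096 [ 2.3 -4.7 -5.5] [-0.05  0.41  0.85] 19.25
```

>>> carry_out(delta_pos=[[-0.00026,0.00753,0],[-0.00105,0.01503,0]], rot=[[0,0,4],[0,0,8]])

```text
clock: 19.5
eef_pos: [663.5, 73.5, 182.5]
tcp_rot: [2.851, -0.353, 0.804]
contact_force: [-0.5, 5.4, 2.3]
opening: 0.132
grasp_force: 29.2
```

```bash
python3 log.py cw
```

```text
38.3 108.8 33.0 tF 0.396 Mz 0.065 [ 4.1 -3.7 -2.1] [-0.02  0.42  0.95] 19.5
```

>>> carry_out(delta_pos=[[-0.00026,0.00753,0],[-0.00105,0.01503,0]], rot=[[0,0,4],[0,0,8]])

```text
clock: 19.75
eef_pos: [672.5, 61.8, 186.2]
tcp_rot: [2.903, -0.39, 0.66]
contact_force: [1.1, 6.3, 0.3]
opening: 0.129
grasp_force: 29.2
```

```bash
python3 log.py cw
```

```text
30.3 108.9 32.9 tF 0.488 Mz 0.127 [ 4.5 -4.5  0.5] [0.   0.43 1.05] 19.75
```

>>> carry_out(delta_pos=[[-0.00026,0.00753,0],[-0.00105,0.01503,0]], rot=[[0,0,4],[0,0,8]])

```text
clock: 20.0
eef_pos: [679.9, 48.8, 189.1]
tcp_rot: [2.962, -0.419, 0.511]
contact_force: [4.1, 5.5, -1.2]
opening: 0.132
grasp_force: 29.2
```

```bash
python3 log.py cw
```

```text
22.3 109.1 32.8 tF 0.367 Mz 0.124 [ 5.2 -3.4  3. ] [0.03 0.44 1.14] 20.0
```

>>> carry_out(delta_pos=[[-0.00026,0.00753,0],[-0.00105,0.01503,0]], rot=[[0,0,4],[0,0,8]])

```text
clock: 20.25
eef_pos: [685.6, 34.8, 191.2]
tcp_rot: [3.025, -0.44, 0.359]
contact_force: [6.2, 5.6, -2.9]
opening: 0.129
grasp_force: 29.2
```

```bash
python3 log.py cw
```

```text
14.3 109.2 32.7 tF 0.402 Mz 0.092 [ 5.8 -3.7  5.6] [0.05 0.45 1.23] 20.25
```

>>> carry_out(delta_pos=[[-0.00026,0.00753,0],[-0.00105,0.01503,0]], rot=[[0,0,4],[0,0,8]])

```text
clock: 20.5
eef_pos: [689.6, 20.1, 192.4]
tcp_rot: [3.091, -0.453, 0.205]
contact_force: [8.1, 4.2, -4.7]
opening: 0.129
grasp_force: 29.1
```

```bash
python3 log.py cw
```

```text
6.3 109.5 32.6 tF 0.314 Mz 0.107 [ 5.9 -2.9  7.9] [0.08 0.46 1.33] 20.5
```

>>> carry_out(delta_pos=[[-0.00026,0.00753,0],[-0.00105,0.01503,0]], rot=[[0,0,4],[0,0,8]])

```text
clock: 20.75
eef_pos: [691.7, 5.0, 192.6]
tcp_rot: [-3.124, -0.455, 0.05]
contact_force: [9.5, 3.4, -6.0]
opening: 0.129
grasp_force: 29.1
```

```bash
python3 log.py cw
```

```text
-1.7 109.6 32.5 tF 0.299 Mz 0.038 [ 6.  -2.7  9.7] [0.1  0.46 1.42] 20.75
```

>>> carry_out(delta_pos=[[-0.00026,0.00753,0],[-0.00105,0.01503,0]], rot=[[0,0,4],[0,0,8]])

```text
clock: 21.0
eef_pos: [691.9, -10.3, 191.9]
tcp_rot: [-3.057, -0.449, -0.106]
contact_force: [13.0, 1.9, -8.9]
opening: 0.131
grasp_force: 29.1
```

```bash
python3 log.py cw
```

```text
-9.7 109.8 32.3 tF 0.223 Mz 0.096 [ 7.6 -2.1 13.8] [0.13 0.46 1.51] 21.0
```

>>> carry_out(delta_pos=[[-0.00026,0.00753,0],[-0.00105,0.01503,0]], rot=[[0,0,4],[0,0,8]])

```text
clock: 21.25
eef_pos: [690.1, -25.4, 190.3]
tcp_rot: [-2.991, -0.433, -0.259]
contact_force: [14.1, 1.9, -10.7]
opening: 0.13
grasp_force: 29.1
```

```bash
python3 log.py cw
```

```text
-17.7 109.9 32.2 tF 0.339 Mz 0.105 [ 7.5 -3.1 15.8] [0.16 0.46 1.6 ] 21.25
```

>>> carry_out(delta_pos=[[-0.00026,0.00753,0],[-0.00105,0.01503,0]], rot=[[0,0,4],[0,0,8]])

```text
clock: 21.5
eef_pos: [686.4, -40.0, 187.8]
tcp_rot: [-2.93, -0.408, -0.41]
contact_force: [15.2, -0.6, -12.2]
opening: 0.127
grasp_force: 29.1
```

```bash
python3 log.py cw
```

```text
-25.7 110.0 32.2 tF 0.200 Mz -0.059 [ 8.2 -1.9 17.6] [0.18 0.46 1.69] 21.5
```

>>> carry_out(delta_pos=[[-0.00026,0.00753,0],[-0.00105,0.01503,0]], rot=[[0,0,4],[0,0,8]])

```text
clock: 21.75
eef_pos: [680.9, -53.9, 184.4]
tcp_rot: [-2.874, -0.375, -0.557]
contact_force: [16.7, -2.6, -13.1]
opening: 0.129
grasp_force: 29.1
```

```bash
python3 log.py cw
```

```text
-33.7 110.1 32.1 tF 0.183 Mz -0.049 [ 9.7 -1.7 19. ] [0.21 0.45 1.78] 21.75
```

>>> carry_out(delta_pos=[[-0.00026,0.00753,0],[-0.00105,0.01503,0]], rot=[[0,0,4],[0,0,8]])

```text
clock: 22.0
eef_pos: [673.7, -66.8, 180.3]
tcp_rot: [-2.825, -0.335, -0.699]
contact_force: [16.9, -3.3, -15.1]
opening: 0.129
grasp_force: 29.1
```

```bash
python3 log.py cw
```

```text
-41.6 110.2 32.0 tF 0.214 Mz -0.029 [ 9.2 -2.  20.9] [0.24 0.44 1.87] 22.0
```

>>> carry_out(delta_pos=[[0.00024,0.00753,0.0006],[-0.00055,0.01503,0.0012]], rot=[[0,0,4],[0,0,8]])

```text
clock: 22.25
eef_pos: [665.2, -78.2, 175.3]
tcp_rot: [-2.783, -0.288, -0.837]
contact_force: [3.3, -2.7, 3.2]
opening: 0.131
grasp_force: 31.3
```

```bash
python3 log.py cw
```

```text
-49.5 110.3 31.7 tF 0.129 Mz -0.015 [ 5.  -1.2 -1.5] [0.27 0.43 1.96] 22.25
```

>>> carry_out(delta_pos=[[-0.00026,0.00753,0],[-0.00105,0.01503,0]], rot=[[0,0,4],[0,0,8]])

```text
clock: 22.5
eef_pos: [655.0, -88.2, 169.9]
tcp_rot: [-2.748, -0.237, -0.972]
contact_force: [6.9, -4.4, -3.5]
opening: 0.123
grasp_force: 30.4
```

```bash
python3 log.py cw
```

```text
-57.4 110.4 31.7 tF 0.101 Mz -0.036 [ 6.4 -1.   6. ] [0.3  0.42 2.05] 22.5
```

>>> carry_out(delta_pos=[[-0.00026,0.00753,0],[-0.00105,0.01503,0]], rot=[[0,0,4],[0,0,8]])

```text
clock: 22.75
eef_pos: [643.7, -96.6, 164.0]
tcp_rot: [-2.721, -0.182, -1.103]
contact_force: [6.3, -6.1, -4.7]
opening: 0.13
grasp_force: 30.3
```

```bash
python3 log.py cw
```

```text
-65.3 110.4 31.6 tF 0.007 Mz -0.058 [ 7.3 -0.1  6.7] [0.33 0.4  2.14] 22.75
```

>>> carry_out(delta_pos=[[-0.00026,0.00753,0],[-0.00105,0.01503,0]], rot=[[0,0,4],[0,0,8]])

```text
clock: 23.0
eef_pos: [631.5, -103.1, 157.7]
tcp_rot: [-2.702, -0.124, -1.232]
contact_force: [7.5, -7.5, -5.0]
opening: 0.132
grasp_force: 30.2
```

```bash
python3 log.py cw
```

```text
-73.3 110.4 31.6 tF 0.156 Mz 0.046 [ 8.9 -1.5  7.5] [0.37 0.39 2.23] 23.0
```

>>> carry_out(delta_pos=[[-0.00026,0.00753,0],[-0.00105,0.01503,0]], rot=[[0,0,4],[0,0,8]])

```text
clock: 23.25
eef_pos: [618.4, -107.6, 151.2]
tcp_rot: [-2.69, -0.064, -1.358]
contact_force: [6.7, -8.8, -6.6]
opening: 0.127
grasp_force: 30.1
```

```bash
python3 log.py cw
```

```text
-81.2 110.4 31.6 tF 0.107 Mz -0.071 [ 9.6 -1.1  8.6] [0.4  0.37 2.32] 23.25
```

>>> carry_out(delta_pos=[[-0.00026,0.00753,0],[-0.00105,0.01503,0]], rot=[[0,0,4],[0,0,8]])

```text
clock: 23.5
eef_pos: [604.9, -110.1, 144.4]
tcp_rot: [-2.686, -0.003, -1.484]
contact_force: [4.6, -9.9, -6.6]
opening: 0.128
grasp_force: 30.2
```

```bash
python3 log.py cw
```

```text
-89.2 110.3 31.5 tF 0.035 Mz -0.011 [10.3 -0.5  7.6] [0.44 0.35 2.41] 23.5
```

>>> carry_out(delta_pos=[[-0.00026,0.00753,0],[-0.00105,0.01503,0]], rot=[[0,0,4],[0,0,8]])

```text
clock: 23.75
eef_pos: [591.0, -110.4, 137.7]
tcp_rot: [-2.69, 0.058, -1.61]
contact_force: [3.9, -11.1, -6.7]
opening: 0.126
grasp_force: 30.3
```

```bash
python3 log.py cw
```

```text
-97.2 110.3 31.6 tF 0.120 Mz 0.070 [11.3 -1.2  7.3] [0.48 0.33 2.5 ] 23.75
```

>>> carry_out(delta_pos=[[-0.00026,0.00753,0],[-0.00105,0.01503,0]], rot=[[0,0,4],[0,0,8]])

```text
clock: 24.0
eef_pos: [577.2, -108.5, 131.1]
tcp_rot: [-2.702, 0.118, -1.737]
contact_force: [1.9, -12.4, -5.5]
opening: 0.13
grasp_force: 30.5
```

```bash
python3 log.py cw
python3 - <<'E'
import json,numpy as np
D=[json.loads(l) for l in open('log.txt')];D=[d for d in D if d[-1]=='cw'];A=np.radians([d[1] for d in D])
for nm,y in(('tF',np.array([d[2] for d in D])),('tF+Mz',np.array([d[2]+d[3] for d in D])),('tF-Mz',np.array([d[2]-d[3] for d in D]))):
    X=np.c_[np.ones_like(A),np.sin(A),np.cos(A)];c,res,_,_=np.linalg.lstsq(X,y,rcond=None);e=y-X@c
    print(nm,c.round(3),'amp',np.hypot(c[1],c[2]).round(3),'max at A',np.degrees(np.arctan2(c[1],c[2])).round(1),'rms',e.std().round(3),(e.std()/np.hypot(c[1],c[2])*57*np.sqrt(np.diag(np.linalg.inv(X.T@X)))).round(1))
E
```

```text
-105.2 110.2 31.6 tF 0.183 Mz -0.050 [12.5 -1.8  5.3] [0.52 0.31 2.6 ] 24.0
tF [0.3   0.204 0.01 ] amp 0.204 max at A 87.2 rms 0.05 [4.3 3.6 6.6]
tF+Mz [0.32  0.256 0.046] amp 0.26 max at A 79.8 rms 0.077 [5.2 4.3 8. ]
tF-Mz [ 0.279  0.152 -0.026] amp 0.154 max at A 99.7 rms 0.056 [6.3 5.2 9.8]
```

The clockwise fit gives friction 0.32 and amplitude 0.26, which agrees with the text. The heavy side is about 3–10° counter-clockwise of the gripped peg. I'll sweep back counter-clockwise to cancel bias.

>>> carry_out(delta_pos=[[-0.00026,-0.00753,0],[-0.00105,-0.01503,0]], rot=[[0,0,-4],[0,0,-8]])

```text
clock: 24.25
eef_pos: [589.0, -110.1, 136.6]
tcp_rot: [-2.694, 0.057, -1.606]
contact_force: [-5.5, -13.5, -3.7]
opening: 0.126
grasp_force: 31.0
```

>>> carry_out(delta_pos=[[-0.00026,-0.00753,0],[-0.00105,-0.01503,0]], rot=[[0,0,-4],[0,0,-8]])

```text
clock: 24.5
eef_pos: [603.2, -110.0, 143.6]
tcp_rot: [-2.69, -0.004, -1.48]
contact_force: [-3.9, -14.8, -3.4]
opening: 0.125
grasp_force: 30.9
```

```bash
python3 log.py ccw
```

```text
-90.1 110.1 31.5 tF -0.677 Mz 0.133 [14.4  6.3  0.8] [0.44 0.35 2.41] 24.5
```

>>> carry_out(delta_pos=[[-0.00026,-0.00753,0],[-0.00105,-0.01503,0]], rot=[[0,0,-4],[0,0,-8]])

```text
clock: 24.75
eef_pos: [617.0, -107.8, 150.4]
tcp_rot: [-2.693, -0.065, -1.354]
contact_force: [-1.6, -13.6, -3.8]
opening: 0.132
grasp_force: 30.9
```

```bash
python3 log.py ccw
```

```text
-82.0 110.2 31.5 tF -0.662 Mz 0.064 [12.6  6.1  2.2] [0.4  0.37 2.32] 24.75
```

>>> carry_out(delta_pos=[[-0.00026,-0.00753,0],[-0.00105,-0.01503,0]], rot=[[0,0,-4],[0,0,-8]])

```text
clock: 25.0
eef_pos: [630.2, -103.4, 157.0]
tcp_rot: [-2.705, -0.125, -1.227]
contact_force: [-1.2, -12.1, -3.8]
opening: 0.127
grasp_force: 30.9
```

```bash
python3 log.py ccw
```

```text
-74.0 110.2 31.5 tF -0.757 Mz 0.095 [10.4  6.9  2.5] [0.37 0.39 2.23] 25.0
```

>>> carry_out(delta_pos=[[-0.00026,-0.00753,0],[-0.00105,-0.01503,0]], rot=[[0,0,-4],[0,0,-8]])

```text
clock: 25.25
eef_pos: [642.7, -97.0, 163.4]
tcp_rot: [-2.724, -0.183, -1.098]
contact_force: [-1.0, -10.7, -2.8]
opening: 0.129
grasp_force: 31.0
```

```bash
python3 log.py ccw
```

```text
-66.0 110.2 31.5 tF -0.770 Mz 0.113 [8.4 7.  1.7] [0.33 0.41 2.14] 25.25
```

>>> carry_out(delta_pos=[[-0.00026,-0.00753,0],[-0.00105,-0.01503,0]], rot=[[0,0,-4],[0,0,-8]])

```text
clock: 25.5
eef_pos: [654.2, -88.8, 169.4]
tcp_rot: [-2.751, -0.238, -0.967]
contact_force: [0.5, -9.6, -2.0]
opening: 0.127
grasp_force: 31.1
```

```bash
python3 log.py ccw
```

```text
-58.0 110.2 31.6 tF -0.673 Mz 0.108 [7.5 6.1 1.6] [0.3  0.42 2.05] 25.5
```

>>> carry_out(delta_pos=[[-0.00026,-0.00753,0],[-0.00105,-0.01503,0]], rot=[[0,0,-4],[0,0,-8]])

```text
clock: 25.75
eef_pos: [664.4, -78.8, 174.9]
tcp_rot: [-2.786, -0.289, -0.832]
contact_force: [0.8, -8.0, -0.2]
opening: 0.132
grasp_force: 31.2
```

```bash
python3 log.py ccw
```

```text
-50.0 110.1 31.7 tF -0.572 Mz 0.123 [6.1 5.2 0.2] [0.27 0.43 1.96] 25.75
```

>>> carry_out(delta_pos=[[-0.00026,-0.00753,0],[-0.00105,-0.01503,0]], rot=[[0,0,-4],[0,0,-8]])

```text
clock: 26.0
eef_pos: [673.3, -67.3, 179.8]
tcp_rot: [-2.828, -0.335, -0.694]
contact_force: [-0.5, -8.4, 0.6]
opening: 0.127
grasp_force: 31.4
```

```bash
python3 log.py ccw
```

```text
-42.0 110.1 31.8 tF -0.739 Mz 0.144 [ 4.9  6.7 -1.1] [0.24 0.44 1.87] 26.0
```

>>> carry_out(delta_pos=[[-0.00026,-0.00753,0],[-0.00105,-0.01503,0]], rot=[[0,0,-4],[0,0,-8]])

```text
clock: 26.25
eef_pos: [680.5, -54.5, 184.0]
tcp_rot: [-2.878, -0.375, -0.551]
contact_force: [-0.8, -7.3, 2.0]
opening: 0.128
grasp_force: 31.6
```

```bash
python3 log.py ccw
```

```text
-34.1 110.0 31.9 tF -0.685 Mz 0.057 [ 3.6  6.3 -2.4] [0.21 0.45 1.78] 26.25
```

>>> carry_out(delta_pos=[[-0.00026,-0.00753,0],[-0.00105,-0.01503,0]], rot=[[0,0,-4],[0,0,-8]])

```text
clock: 26.5
eef_pos: [686.1, -40.7, 187.4]
tcp_rot: [-2.934, -0.407, -0.404]
contact_force: [-1.2, -6.8, 3.8]
opening: 0.128
grasp_force: 31.8
```

```bash
python3 log.py ccw
```

```text
-26.1 109.9 32.0 tF -0.654 Mz 0.100 [ 2.9  6.  -4.2] [0.18 0.46 1.69] 26.5
```

>>> carry_out(delta_pos=[[-0.00026,-0.00753,0],[-0.00105,-0.01503,0]], rot=[[0,0,-4],[0,0,-8]])

```text
clock: 26.75
eef_pos: [689.8, -26.2, 190.0]
tcp_rot: [-2.995, -0.432, -0.254]
contact_force: [-2.1, -5.5, 5.2]
opening: 0.126
grasp_force: 32.0
```

```bash
python3 log.py ccw
```

```text
-18.2 109.7 32.1 tF -0.557 Mz 0.123 [ 1.6  5.1 -5.8] [0.16 0.46 1.6 ] 26.75
```

>>> carry_out(delta_pos=[[-0.00026,-0.00753,0],[-0.00105,-0.01503,0]], rot=[[0,0,-4],[0,0,-8]])

```text
clock: 27.0
eef_pos: [691.6, -11.2, 191.7]
tcp_rot: [-3.06, -0.448, -0.1]
contact_force: [-2.6, -5.1, 5.9]
opening: 0.127
grasp_force: 32.3
```

```bash
python3 log.py ccw
```

```text
-10.2 109.6 32.3 tF -0.525 Mz 0.111 [ 0.7  4.8 -6.6] [0.13 0.46 1.51] 27.0
```

>>> carry_out(delta_pos=[[-0.00026,-0.00753,0],[-0.00105,-0.01503,0]], rot=[[0,0,-4],[0,0,-8]])

```text
clock: 27.25
eef_pos: [691.6, 4.0, 192.4]
tcp_rot: [-3.128, -0.454, 0.055]
contact_force: [-4.2, -4.9, 9.4]
opening: 0.126
grasp_force: 32.4
```

```bash
python3 log.py ccw
```

```text
-2.2 109.4 32.4 tF -0.498 Mz 0.161 [  0.1   4.6 -10.5] [0.1  0.46 1.41] 27.25
```

>>> carry_out(delta_pos=[[-0.00026,-0.00753,0],[-0.00105,-0.01503,0]], rot=[[0,0,-4],[0,0,-8]])

```text
clock: 27.5
eef_pos: [689.6, 19.1, 192.3]
tcp_rot: [3.088, -0.451, 0.21]
contact_force: [-6.5, -4.2, 10.4]
opening: 0.128
grasp_force: 32.6
```

```bash
python3 log.py ccw
```

```text
5.7 109.2 32.5 tF -0.374 Mz 0.135 [ -1.9   3.4 -12.4] [0.08 0.46 1.32] 27.5
```

>>> carry_out(delta_pos=[[-0.00026,-0.00753,-0.0004],[-0.00105,-0.01503,-0.0008]], rot=[[0,0,-4],[0,0,-8]])

```text
clock: 27.75
eef_pos: [685.7, 33.7, 191.3]
tcp_rot: [3.021, -0.439, 0.364]
contact_force: [2.5, -2.1, 0.7]
opening: 0.126
grasp_force: 31.3
```

```bash
python3 log.py ccw
```

```text
13.7 109.0 32.8 tF -0.311 Mz 0.108 [1.7 2.9 0.4] [0.05 0.45 1.23] 27.75
```

>>> carry_out(delta_pos=[[-0.00026,-0.00753,0],[-0.00105,-0.01503,0]], rot=[[0,0,-4],[0,0,-8]])

```text
clock: 28.0
eef_pos: [680.2, 47.7, 189.3]
tcp_rot: [2.958, -0.418, 0.516]
contact_force: [-2.2, -3.5, 4.6]
opening: 0.13
grasp_force: 31.9
```

```bash
python3 log.py ccw
```

```text
21.7 108.8 32.9 tF -0.330 Mz 0.106 [-1.4  3.  -5.3] [0.03 0.44 1.14] 28.0
```

>>> carry_out(delta_pos=[[-0.00026,-0.00753,0],[-0.00105,-0.01503,0]], rot=[[0,0,-4],[0,0,-8]])

```text
clock: 28.25
eef_pos: [672.9, 60.6, 186.4]
tcp_rot: [2.9, -0.388, 0.664]
contact_force: [-2.6, -2.5, 6.8]
opening: 0.127
grasp_force: 32.0
```

```bash
python3 log.py ccw
```

```text
29.7 108.6 32.9 tF -0.237 Mz 0.150 [-0.7  2.2 -7.3] [0.   0.43 1.04] 28.25
```

>>> carry_out(delta_pos=[[-0.00026,-0.00753,0],[-0.00105,-0.01503,0]], rot=[[0,0,-4],[0,0,-8]])

```text
clock: 28.5
eef_pos: [664.2, 72.4, 182.8]
tcp_rot: [2.848, -0.351, 0.809]
contact_force: [-4.3, -4.0, 7.1]
opening: 0.132
grasp_force: 32.1
```

```bash
python3 log.py ccw
```

```text
37.6 108.5 33.1 tF -0.241 Mz 0.112 [-3.1  2.2 -8.5] [-0.03  0.42  0.95] 28.5
```

>>> carry_out(delta_pos=[[-0.00026,-0.00753,0],[-0.00105,-0.01503,0]], rot=[[0,0,-4],[0,0,-8]])

```text
clock: 28.75
eef_pos: [654.1, 82.7, 178.5]
tcp_rot: [2.802, -0.308, 0.949]
contact_force: [-4.5, -3.9, 8.0]
opening: 0.128
grasp_force: 32.2
```

```bash
python3 log.py ccw
```

```text
45.6 108.3 33.2 tF -0.203 Mz 0.042 [-3.1  1.8 -9.3] [-0.05  0.4   0.85] 28.75
```

>>> carry_out(delta_pos=[[-0.00026,-0.00753,0],[-0.00105,-0.01503,0]], rot=[[0,0,-4],[0,0,-8]])

```text
clock: 29.0
eef_pos: [642.9, 91.4, 173.4]
tcp_rot: [2.764, -0.259, 1.085]
contact_force: [-4.7, -4.8, 10.0]
opening: 0.125
grasp_force: 32.3
```

```bash
python3 log.py ccw
```

```text
53.6 108.2 33.2 tF -0.265 Mz 0.059 [ -3.6   2.4 -11.2] [-0.08  0.39  0.75] 29.0
```

>>> carry_out(delta_pos=[[-0.00026,-0.00753,0],[-0.00105,-0.01503,0]], rot=[[0,0,-4],[0,0,-8]])

```text
clock: 29.25
eef_pos: [630.7, 98.3, 167.9]
tcp_rot: [2.733, -0.206, 1.218]
contact_force: [-5.3, -4.8, 12.0]
opening: 0.13
grasp_force: 32.3
```

```bash
python3 log.py ccw
```

```text
61.5 108.1 33.3 tF -0.234 Mz 0.046 [ -3.7   2.1 -13.3] [-0.1   0.37  0.65] 29.25
```

>>> carry_out(delta_pos=[[-0.00026,-0.00753,0],[-0.00105,-0.01503,0]], rot=[[0,0,-4],[0,0,-8]])

```text
clock: 29.5
eef_pos: [617.9, 103.3, 162.0]
tcp_rot: [2.71, -0.149, 1.347]
contact_force: [-4.8, -4.0, 11.7]
opening: 0.129
grasp_force: 32.3
```

```bash
python3 log.py ccw
```

```text
69.5 108.0 33.4 tF -0.187 Mz 0.033 [ -3.2   1.7 -12.7] [-0.12  0.35  0.55] 29.5
```

>>> carry_out(delta_pos=[[-0.00026,-0.00753,0],[-0.00105,-0.01503,0]], rot=[[0,0,-4],[0,0,-8]])

```text
clock: 29.75
eef_pos: [604.7, 106.4, 155.7]
tcp_rot: [2.695, -0.09, 1.475]
contact_force: [-4.9, -3.8, 11.7]
opening: 0.131
grasp_force: 32.3
```

```bash
python3 log.py ccw
```

```text
77.4 107.9 33.4 tF -0.123 Mz -0.010 [ -3.2   1.1 -12.8] [-0.15  0.32  0.44] 29.75
```

>>> carry_out(delta_pos=[[-0.00026,-0.00753,0],[-0.00105,-0.01503,0]], rot=[[0,0,-4],[0,0,-8]])

```text
clock: 30.0
eef_pos: [591.2, 107.3, 149.2]
tcp_rot: [2.687, -0.029, 1.601]
contact_force: [-5.2, -3.5, 12.9]
opening: 0.131
grasp_force: 32.3
```

```bash
python3 log.py ccw
```

```text
85.4 107.8 33.4 tF -0.106 Mz 0.006 [ -3.   1. -14.] [-0.17  0.3   0.33] 30.0
```

>>> carry_out(delta_pos=[[-0.00026,-0.00753,0],[-0.00105,-0.01503,0]], rot=[[0,0,-4],[0,0,-8]])

```text
clock: 30.25
eef_pos: [577.9, 106.3, 142.7]
tcp_rot: [2.687, 0.032, 1.726]
contact_force: [-4.8, -2.2, 12.7]
opening: 0.127
grasp_force: 32.3
```

```bash
python3 log.py ccw
```

```text
93.3 107.7 33.4 tF -0.108 Mz -0.012 [ -1.9   1.  -13.5] [-0.19  0.27  0.22] 30.25
```

>>> carry_out(delta_pos=[[-0.00026,-0.00753,0],[-0.00105,-0.01503,0]], rot=[[0,0,-4],[0,0,-8]])

```text
clock: 30.5
eef_pos: [564.7, 103.1, 136.1]
tcp_rot: [2.695, 0.093, 1.852]
contact_force: [-5.9, -0.0, 13.0]
opening: 0.132
grasp_force: 32.3
```

```bash
python3 log.py ccw
cat > ana.py <<'E'
import json,numpy as np
D=[json.loads(l) for l in open('log.txt')];D=[d for d in D if d[-1] in('cw','ccw','cw2','ccw2')]
# B = A(peg1) + beta ; second grip peg is 90 deg behind peg1
A=np.radians([d[1]+(90 if d[-1][-1]=='2' else 0) for d in D]);g=np.array([1.*(d[-1].startswith('cw')) for d in D])
for nm,k in(('tF',0),('tF+Mz',1)):
    y=np.array([d[2]+k*d[3] for d in D]);X=np.c_[g,1-g,np.sin(A),np.cos(A)];c=np.linalg.lstsq(X,y,rcond=None)[0];e=y-X@c
    C=np.linalg.inv(X.T@X)*e.var();amp=np.hypot(*c[2:])
    print(nm,c.round(3),'amp',amp.round(3),'beta',np.degrees(np.arctan2(c[3],c[2])).round(1),'rms',e.std().round(3),'sd deg',np.degrees(np.sqrt(C[3,3])/amp).round(1),'->peg1 at',180-np.degrees(np.arctan2(c[3],c[2])).round(1))
E
python3 ana.py
```

```text
101.3 107.7 33.4 tF -0.060 Mz -0.012 [  0.4   0.6 -14.3] [-0.21  0.25  0.09] 30.5
tF [ 0.319 -0.421  0.252 -0.026] amp 0.253 beta -5.9 rms 0.065 sd deg 5.2 ->peg1 at 185.9
tF+Mz [ 0.324 -0.374  0.261  0.038] amp 0.264 beta 8.2 rms 0.071 sd deg 5.5 ->peg1 at 171.8
```

The sine part is good, but the cosine part is weak without data near the bottom. I'll regrip the peg 135° clockwise of this one, so that I can sweep the heavy side through the bottom.

>>> carry_out(delta_pos=[[0,0,0],[0,0,0],[0,0,0]], rot=[[0,0,0],[0,0,0],[0,0,0]])

```text
clock: 30.88
eef_pos: [563.5, 102.7, 135.5]
tcp_rot: [2.698, 0.092, 1.85]
contact_force: [-11.1, -1.5, 16.0]
opening: 0.127
grasp_force: 32.9
```

```bash
python3 log.py rest
```

```text
102.1 107.7 33.4 tF 0.335 Mz 0.071 [  0.1  -3.1 -19.3] [-0.21  0.25  0.1 ] 30.88
```

>>> carry_out(delta_pos=[[0,0,0],[0,0,0],[0,0,0],[0,0,-0.02],[0,0,-0.05],[0,0,-0.065]], rot=[[0,0,0],[0,0,0],[0,0,0],[0,0,0],[0,0,0],[0,0,0]], claw=0.045)

```text
clock: 31.62
eef_pos: [535.6, 100.2, 194.2]
tcp_rot: [2.697, 0.092, 1.85]
contact_force: [0.0, 0.2, 0.1]
opening: 0.528
grasp_force: 0.0
```

>>> carry_out(delta_pos=[[-0.02,0.01,0],[-0.04,0.02,0],[-0.07,0.03,0],[-0.095,0.04,0],[-0.12,0.05,0],[-0.145,0.06,0],[-0.165,0.07,0],[-0.184,0.0764,0]], rot=[[0,0,10],[0,0,20],[0,0,30],[0,0,40],[0,0,50],[0,0,60],[0,0,70],[0,0,80]])

```text
clock: 32.62
eef_pos: [652.3, -54.8, 242.6]
tcp_rot: [2.963, -0.418, 0.506]
contact_force: [0.1, 0.1, -0.4]
opening: 0.526
grasp_force: 0.0
```

>>> carry_out(delta_pos=[[0,0,0],[0,0,0],[0,0,0],[0,0,0],[0,0,0],[0,0,0],[0,0,0]], rot=[[0,0,10],[0,0,20],[0,0,30],[0,0,40],[0,0,50],[0,0,55],[0,0,55]])

```text
clock: 33.5
eef_pos: [651.6, -54.1, 242.3]
tcp_rot: [-2.884, -0.376, -0.534]
contact_force: [-0.4, 0.3, 0.2]
opening: 0.527
grasp_force: 0.0
```

```bash
python3 peg.py -33.2 32.5
python3 - <<'E'
from h import *
s=r.sense();k=cam('wrist',s);im=r.grab_frame('wrist');cv2.imwrite('pics/w10.png',im)
o=np.array([c for c,n in orange(im) if 500<n<1500]);print(o.round(1).tolist())
# refit wheel angle from tiles
from scipy.optimize import minimize_scalar
def c(q):
    M=proj(k,[fpt(HUB,PSI,np.radians(q+45*i),66) for i in range(8)])
    return np.minimum(np.linalg.norm(M[None]-o[:,None],axis=2).min(1),10).sum()
qs=np.arange(0,45,.25);v=[c(q) for q in qs];i=int(np.argmin(v));print('tile phase',qs[i],v[i],'-> peg phase',(qs[i]+22.5)%45, (-33.2)%45)
E
```

```text
33.5 [-0.13  0.24  1.91  0.18  0.56  1.79] (array([0.0001, 0.0006, 0.0644]), array([0.05, 0.1 , 0.38])) Ftool [-0.42 -0.18 -0.34] tau [-0.127 -0.159  0.019]
polar 108.06 -32.86 96.92
[[219.4, 258.2], [282.9, 258.4]]
tile phase 34.5 6.4023572281201755 -> peg phase 12.0 11.799999999999997
```

```bash
sed -i 's/^HUB=.*/HUB=np.array([607.5,0.9,115.4])+np.array([0.5,-1.3,0])@np.array([[.895,.079,.438],[-.088,.996,0],[0,0,1]]);PSI=0.088/' h.py
python3 - <<'E'
import re
t=open('ana.py').read()
t=t.replace("A=np.radians([","A0=np.radians([d[1] for d in D]);fix=np.where(np.array([d[-1][-1]=='2' for d in D]),0,(.5*np.sin(A0)+1.3*np.cos(A0))/108);A=fix+np.radians([").replace("(90 if","(135 if")
open('ana.py','w').write(t)
E
sed -i 's/108,h/109.3,h/g' peg.py; python3 peg.py -32.8 32.3; python3 ana.py
```

```text
33.55 [-0.13  0.24  1.91  0.18  0.56  1.79] (array([0.0024, 0.0007, 0.0647]), array([0.04, 0.09, 0.06])) Ftool [-0.28  0.18  0.46] tau [-0.096 -0.182  0.012]
polar 106.99 -32.4 96.98
tF [ 0.319 -0.421  0.252 -0.029] amp 0.253 beta -6.5 rms 0.065 sd deg 5.2 ->peg1 at 186.5
tF+Mz [ 0.325 -0.374  0.261  0.035] amp 0.264 beta 7.5 rms 0.071 sd deg 5.5 ->peg1 at 172.5
```

>>> carry_out(delta_pos=[[0.0024,0.0006,0.02],[0.0024,0.0006,0.04],[0.0024,0.0006,0.055],[0.0024,0.0006,0.0645],[0.0024,0.0006,0.0645],[0.0024,0.0006,0.0645]], rot=[[0,0,0],[0,0,0],[0,0,0],[0,0,0],[0,0,0],[0,0,0]])

```text
clock: 34.3
eef_pos: [681.6, -53.2, 185.8]
tcp_rot: [-2.883, -0.376, -0.535]
contact_force: [0.1, 0.7, 0.7]
opening: 0.528
grasp_force: 0.0
```

```bash
python3 peg.py -32.8 32.3; python3 log.py base
```

```text
34.3 [-0.12  0.36  1.89  0.21  0.46  1.77] (array([-0.0004,  0.0004,  0.0007]), array([ 0.02,  0.05, -0.05])) Ftool [-0.02 -0.77 -0.56] tau [-0.082 -0.179  0.042]
polar 109.67 -32.58 32.99
-32.6 109.7 33.0 tF 0.085 Mz -0.042 [-0.  -0.8 -0.6] [0.21 0.46 1.77] 34.3
```

>>> carry_out(delta_pos=[[0,0,0],[0,0,0],[0,0,0],[0,0,0],[0,0,0]], rot=[[0,0,0],[0,0,0],[0,0,0],[0,0,0],[0,0,0]], claw=0.0, grip_force=25)

```text
clock: 34.92
eef_pos: [681.6, -53.2, 186.1]
tcp_rot: [-2.883, -0.377, -0.535]
contact_force: [-4.0, -0.7, 6.8]
opening: 0.13
grasp_force: 24.6
```

```bash
python3 log.py grip
```

```text
-32.6 109.8 33.3 tF -0.067 Mz 0.051 [-0.4  0.6 -7.9] [0.21 0.46 1.77] 34.92
```

>>> carry_out(delta_pos=[[-0.00027,-0.00762,0],[-0.00106,-0.01521,0]], rot=[[0,0,-4],[0,0,-8]])

```text
clock: 35.17
eef_pos: [686.8, -39.3, 189.4]
tcp_rot: [-2.941, -0.409, -0.385]
contact_force: [-5.7, -1.9, 8.6]
opening: 0.125
grasp_force: 25.1
```

>>> carry_out(delta_pos=[[-0.00027,-0.00762,0],[-0.00106,-0.01521,0]], rot=[[0,0,-4],[0,0,-8]])

```text
clock: 35.42
eef_pos: [690.4, -24.6, 191.9]
tcp_rot: [-3.002, -0.432, -0.235]
contact_force: [-8.7, -1.8, 10.2]
opening: 0.136
grasp_force: 25.3
```

```bash
python3 log.py ccw2
```

```text
-16.6 109.8 33.5 tF -0.212 Mz 0.009 [ -3.    1.9 -13. ] [0.15 0.47 1.58] 35.42
```

>>> carry_out(delta_pos=[[-0.00027,-0.00762,0],[-0.00106,-0.01521,0]], rot=[[0,0,-4],[0,0,-8]])

```text
clock: 35.67
eef_pos: [692.0, -9.5, 193.4]
tcp_rot: [-3.068, -0.447, -0.081]
contact_force: [-9.7, -1.1, 10.8]
opening: 0.136
grasp_force: 25.5
```

```bash
python3 log.py ccw2
```

```text
-8.7 109.8 33.6 tF -0.098 Mz -0.047 [ -4.    0.9 -14. ] [0.13 0.47 1.49] 35.67
```

>>> carry_out(delta_pos=[[-0.0003,-0.00572,-0.0003],[-0.0009,-0.01142,-0.0006]], rot=[[0,0,-3],[0,0,-6]])

```text
clock: 35.92
eef_pos: [691.9, 1.8, 194.1]
tcp_rot: [-3.118, -0.453, 0.035]
contact_force: [-2.7, -3.2, 2.9]
opening: 0.13
grasp_force: 24.6
```

```bash
python3 log.py ccw2
```

```text
-2.7 109.8 33.8 tF -0.328 Mz 0.032 [-1.2  3.  -3.9] [0.11 0.47 1.43] 35.92
```

>>> carry_out(delta_pos=[[-0.00015,-0.00572,0],[-0.0006,-0.01142,0]], rot=[[0,0,-3],[0,0,-6]])

```text
clock: 36.17
eef_pos: [690.8, 13.3, 194.1]
tcp_rot: [3.114, -0.452, 0.152]
contact_force: [-5.4, -1.7, 9.1]
opening: 0.127
grasp_force: 25.1
```

```bash
python3 log.py ccw2
```

```text
3.3 109.8 33.9 tF -0.122 Mz -0.014 [ -1.    1.1 -10.7] [0.09 0.47 1.36] 36.17
```

>>> carry_out(delta_pos=[[-0.00015,-0.00572,0],[-0.0006,-0.01142,0]], rot=[[0,0,-3],[0,0,-6]])

```text
clock: 36.42
eef_pos: [688.7, 24.5, 193.6]
tcp_rot: [3.063, -0.447, 0.268]
contact_force: [-6.4, -2.8, 9.7]
opening: 0.129
grasp_force: 25.2
```

```bash
python3 log.py ccw2
```

```text
9.3 109.8 34.0 tF -0.212 Mz -0.013 [ -2.    1.9 -11.6] [0.07 0.46 1.29] 36.42
```

>>> carry_out(delta_pos=[[-0.00015,-0.00572,0],[-0.0006,-0.01142,0]], rot=[[0,0,-3],[0,0,-6]])

```text
clock: 36.67
eef_pos: [685.5, 35.4, 192.7]
tcp_rot: [3.014, -0.436, 0.383]
contact_force: [-6.7, -2.7, 10.8]
opening: 0.133
grasp_force: 25.4
```

```bash
python3 log.py ccw2
```

```text
15.2 109.8 34.0 tF -0.176 Mz -0.049 [ -2.    1.6 -12.7] [0.05 0.46 1.22] 36.67
```

>>> carry_out(delta_pos=[[-0.00015,-0.00572,0],[-0.0006,-0.01142,0]], rot=[[0,0,-3],[0,0,-6]])

```text
clock: 36.92
eef_pos: [681.4, 45.9, 191.2]
tcp_rot: [2.967, -0.42, 0.497]
contact_force: [-7.9, -3.5, 11.1]
opening: 0.132
grasp_force: 25.4
```

```bash
python3 log.py ccw2
```

```text
21.1 109.8 34.2 tF -0.193 Mz -0.052 [ -3.3   1.7 -13.6] [0.03 0.45 1.15] 36.92
```

>>> carry_out(delta_pos=[[-0.00015,-0.00572,0],[-0.0006,-0.01142,0]], rot=[[0,0,-3],[0,0,-6]])

```text
clock: 37.17
eef_pos: [676.3, 55.8, 189.3]
tcp_rot: [2.922, -0.4, 0.609]
contact_force: [-8.6, -4.0, 12.8]
opening: 0.13
grasp_force: 25.5
```

```bash
python3 log.py ccw2
```

```text
27.1 109.8 34.3 tF -0.195 Mz -0.055 [ -3.6   1.8 -15.4] [0.01 0.44 1.08] 37.17
```

>>> carry_out(delta_pos=[[-0.00015,-0.00572,0],[-0.0006,-0.01142,0]], rot=[[0,0,-3],[0,0,-6]])

```text
clock: 37.42
eef_pos: [670.3, 65.2, 186.9]
tcp_rot: [2.88, -0.375, 0.719]
contact_force: [-8.6, -5.1, 13.1]
opening: 0.13
grasp_force: 25.6
```

```bash
python3 log.py ccw2
```

```text
33.0 109.8 34.3 tF -0.260 Mz -0.027 [ -4.3   2.3 -15.7] [-0.01  0.43  1.01] 37.42
```

>>> carry_out(delta_pos=[[-0.00015,-0.00572,0],[-0.0006,-0.01142,0]], rot=[[0,0,-3],[0,0,-6]])

```text
clock: 37.67
eef_pos: [663.5, 73.8, 184.1]
tcp_rot: [2.842, -0.346, 0.826]
contact_force: [-8.1, -5.7, 14.1]
opening: 0.128
grasp_force: 25.6
```

```bash
python3 log.py ccw2
```

```text
38.9 109.9 34.4 tF -0.320 Mz -0.089 [ -4.4   2.9 -16.4] [-0.03  0.42  0.93] 37.67
```

>>> carry_out(delta_pos=[[-0.00015,-0.00572,0],[-0.0006,-0.01142,0]], rot=[[0,0,-3],[0,0,-6]])

```text
clock: 37.92
eef_pos: [656.0, 81.6, 180.8]
tcp_rot: [2.808, -0.314, 0.931]
contact_force: [-8.5, -6.4, 14.3]
opening: 0.132
grasp_force: 25.7
```

```bash
python3 log.py ccw2
```

```text
44.8 109.8 34.5 tF -0.297 Mz -0.087 [ -5.3   2.7 -16.9] [-0.05  0.41  0.86] 37.92
```

>>> carry_out(delta_pos=[[-0.00015,-0.00572,0],[-0.0006,-0.01142,0]], rot=[[0,0,-3],[0,0,-6]])

```text
clock: 38.17
eef_pos: [647.8, 88.5, 177.2]
tcp_rot: [2.777, -0.278, 1.034]
contact_force: [-8.0, -6.9, 15.6]
opening: 0.131
grasp_force: 25.7
```

```bash
python3 log.py ccw2
```

```text
50.7 109.9 34.6 tF -0.358 Mz -0.084 [ -5.4   3.2 -17.8] [-0.07  0.4   0.79] 38.17
```

>>> carry_out(delta_pos=[[-0.00015,-0.00572,0],[-0.0006,-0.01142,0]], rot=[[0,0,-3],[0,0,-6]])

```text
clock: 38.42
eef_pos: [639.1, 94.5, 173.3]
tcp_rot: [2.751, -0.24, 1.135]
contact_force: [-7.5, -7.3, 16.6]
opening: 0.133
grasp_force: 25.7
```

```bash
python3 log.py ccw2
```

```text
56.6 109.9 34.6 tF -0.395 Mz -0.097 [ -5.6   3.5 -18.5] [-0.08  0.38  0.71] 38.42
```

>>> carry_out(delta_pos=[[-0.00015,-0.00572,0],[-0.0006,-0.01142,0]], rot=[[0,0,-3],[0,0,-6]])

```text
clock: 38.67
eef_pos: [629.9, 99.4, 169.1]
tcp_rot: [2.729, -0.199, 1.234]
contact_force: [-6.9, -6.0, 16.4]
opening: 0.128
grasp_force: 25.7
```

```bash
python3 log.py ccw2
```

```text
62.4 109.9 34.7 tF -0.329 Mz -0.127 [ -4.6   3.  -18. ] [-0.1   0.37  0.64] 38.67
```

>>> carry_out(delta_pos=[[-0.00015,-0.00572,0],[-0.0006,-0.01142,0]], rot=[[0,0,-3],[0,0,-6]])

```text
clock: 38.92
eef_pos: [620.4, 103.2, 164.7]
tcp_rot: [2.712, -0.157, 1.331]
contact_force: [-6.4, -6.4, 16.4]
opening: 0.128
grasp_force: 25.7
```

```bash
python3 log.py ccw2
```

```text
68.3 109.9 34.7 tF -0.337 Mz -0.106 [ -5.1   3.  -17.8] [-0.12  0.35  0.56] 38.92
```

>>> carry_out(delta_pos=[[-0.00015,-0.00572,0],[-0.0006,-0.01142,0]], rot=[[0,0,-3],[0,0,-6]])

```text
clock: 39.17
eef_pos: [610.6, 106.0, 160.1]
tcp_rot: [2.698, -0.113, 1.427]
contact_force: [-6.0, -5.8, 17.3]
opening: 0.126
grasp_force: 25.7
```

```bash
python3 log.py ccw2; python3 ana.py
```

```text
74.1 109.9 34.8 tF -0.347 Mz -0.118 [ -4.6   3.1 -18.4] [-0.14  0.34  0.48] 39.17
tF [ 0.339 -0.39   0.244 -0.07 ] amp 0.254 beta -16.0 rms 0.067 sd deg 2.8 ->peg1 at 196.0
tF+Mz [ 0.331 -0.364  0.259  0.021] amp 0.26 beta 4.7 rms 0.067 sd deg 2.8 ->peg1 at 175.3
```

>>> carry_out(delta_pos=[[-0.00045,0.00572,-0.0004],[-0.0009,0.01142,-0.0008]], rot=[[0,0,3],[0,0,6]])

```text
clock: 39.42
eef_pos: [619.1, 103.6, 164.1]
tcp_rot: [2.715, -0.158, 1.328]
contact_force: [-2.9, 2.5, 3.5]
opening: 0.132
grasp_force: 24.4
```

>>> carry_out(delta_pos=[[-0.00015,0.00572,0],[-0.0006,0.01142,0]], rot=[[0,0,3],[0,0,6]])

```text
clock: 39.67
eef_pos: [628.9, 99.8, 168.6]
tcp_rot: [2.732, -0.2, 1.231]
contact_force: [-4.9, 1.5, 8.4]
opening: 0.129
grasp_force: 24.8
```

```bash
python3 log.py cw2
```

```text
63.0 109.9 34.7 tF 0.158 Mz -0.052 [ 1.5 -1.4 -9.7] [-0.1   0.37  0.64] 39.67
```

>>> carry_out(delta_pos=[[-0.00015,0.00572,0],[-0.0006,0.01142,0]], rot=[[0,0,3],[0,0,6]])

```text
clock: 39.92
eef_pos: [638.3, 94.9, 172.9]
tcp_rot: [2.754, -0.241, 1.132]
contact_force: [-4.2, 1.5, 7.2]
opening: 0.129
grasp_force: 24.8
```

```bash
python3 log.py cw2
```

```text
57.1 109.9 34.7 tF 0.155 Mz 0.049 [ 1.3 -1.4 -8.2] [-0.08  0.39  0.72] 39.92
```

>>> carry_out(delta_pos=[[-0.00015,0.00572,0],[-0.0006,0.01142,0]], rot=[[0,0,3],[0,0,6]])

```text
clock: 40.17
eef_pos: [647.2, 88.9, 176.9]
tcp_rot: [2.78, -0.279, 1.031]
contact_force: [-3.8, 2.1, 5.9]
opening: 0.13
grasp_force: 24.7
```

```bash
python3 log.py cw2
```

```text
51.1 109.8 34.6 tF 0.226 Mz 0.026 [ 1.5 -2.1 -6.9] [-0.06  0.4   0.79] 40.17
```

>>> carry_out(delta_pos=[[-0.00015,0.00572,0],[-0.0006,0.01142,0]], rot=[[0,0,3],[0,0,6]])

```text
clock: 40.42
eef_pos: [655.5, 82.0, 180.6]
tcp_rot: [2.81, -0.315, 0.928]
contact_force: [-3.9, 3.2, 6.1]
opening: 0.133
grasp_force: 24.7
```

```bash
python3 log.py cw2
```

```text
45.2 109.8 34.5 tF 0.316 Mz 0.048 [ 2.1 -2.9 -7. ] [-0.04  0.41  0.86] 40.42
```

>>> carry_out(delta_pos=[[-0.00015,0.00572,0],[-0.0006,0.01142,0]], rot=[[0,0,3],[0,0,6]])

```text
clock: 40.67
eef_pos: [663.1, 74.2, 183.9]
tcp_rot: [2.845, -0.347, 0.823]
contact_force: [-4.5, 2.6, 4.2]
opening: 0.131
grasp_force: 24.6
```

```bash
python3 log.py cw2
```

```text
39.2 109.8 34.5 tF 0.395 Mz -0.009 [ 0.4 -3.6 -5.6] [-0.03  0.42  0.94] 40.67
```

>>> carry_out(delta_pos=[[-0.00015,0.00572,0],[-0.0006,0.01142,0]], rot=[[0,0,3],[0,0,6]])

```text
clock: 40.92
eef_pos: [670.1, 65.4, 186.8]
tcp_rot: [2.883, -0.376, 0.714]
contact_force: [-2.1, 4.1, 5.8]
opening: 0.128
grasp_force: 24.6
```

```bash
python3 log.py cw2
```

```text
33.1 109.8 34.4 tF 0.336 Mz 0.015 [ 3.2 -3.1 -6. ] [-0.01  0.43  1.01] 40.92
```

>>> carry_out(delta_pos=[[-0.00015,0.00572,0],[-0.0006,0.01142,0]], rot=[[0,0,3],[0,0,6]])

```text
clock: 41.18
eef_pos: [676.4, 55.7, 189.4]
tcp_rot: [2.925, -0.401, 0.603]
contact_force: [-0.1, 6.2, 3.8]
opening: 0.131
grasp_force: 24.6
```

```bash
python3 log.py cw2
```

```text
27.0 109.8 34.3 tF 0.504 Mz 0.015 [ 4.7 -4.6 -3.2] [0.01 0.44 1.08] 41.17
```

>>> carry_out(delta_pos=[[-0.00015,0.00572,0],[-0.0006,0.01142,0]], rot=[[0,0,3],[0,0,6]])

```text
clock: 41.42
eef_pos: [681.5, 45.4, 191.3]
tcp_rot: [2.969, -0.422, 0.491]
contact_force: [-0.1, 4.8, 4.0]
opening: 0.131
grasp_force: 24.5
```

```bash
python3 log.py cw2
```

```text
20.9 109.8 34.2 tF 0.415 Mz 0.019 [ 3.6 -3.8 -3.4] [0.03 0.45 1.15] 41.42
```

>>> carry_out(delta_pos=[[-0.00015,0.00572,0],[-0.0006,0.01142,0]], rot=[[0,0,3],[0,0,6]])

```text
clock: 41.68
eef_pos: [685.6, 34.9, 192.8]
tcp_rot: [3.017, -0.437, 0.377]
contact_force: [0.3, 4.9, 2.5]
opening: 0.128
grasp_force: 24.4
```

```bash
python3 log.py cw2
```

```text
14.9 109.8 34.1 tF 0.468 Mz -0.044 [ 2.9 -4.3 -1.9] [0.05 0.46 1.22] 41.67
```

>>> carry_out(delta_pos=[[-0.00015,0.00572,0],[-0.0006,0.01142,0]], rot=[[0,0,3],[0,0,6]])

```text
clock: 41.92
eef_pos: [688.8, 23.9, 193.7]
tcp_rot: [3.066, -0.448, 0.261]
contact_force: [2.3, 4.6, 1.7]
opening: 0.134
grasp_force: 24.3
```

```bash
python3 log.py cw2
```

```text
8.9 109.8 34.0 tF 0.417 Mz 0.012 [ 3.8 -3.8 -0.4] [0.07 0.46 1.29] 41.92
```

>>> carry_out(delta_pos=[[-0.00015,0.00572,0],[-0.0006,0.01142,0]], rot=[[0,0,3],[0,0,6]])

```text
clock: 42.18
eef_pos: [690.9, 12.6, 194.1]
tcp_rot: [3.117, -0.453, 0.145]
contact_force: [3.2, 5.4, 0.5]
opening: 0.13
grasp_force: 24.3
```

```bash
python3 log.py cw2
```

```text
2.9 109.8 33.9 tF 0.543 Mz 0.033 [ 3.8 -4.9  1.1] [0.09 0.47 1.36] 42.17
```

>>> carry_out(delta_pos=[[-0.00015,0.00572,0],[-0.0006,0.01142,0]], rot=[[0,0,3],[0,0,6]])

```text
clock: 42.42
eef_pos: [691.9, 1.2, 194.1]
tcp_rot: [-3.115, -0.453, 0.029]
contact_force: [3.1, 5.1, -0.3]
opening: 0.129
grasp_force: 24.3
```

```bash
python3 log.py cw2; python3 ana.py
```

```text
-3.0 109.8 33.8 tF 0.541 Mz -0.001 [ 2.8 -4.9  1.8] [0.11 0.47 1.43] 42.42
tF [ 0.31  -0.391  0.248 -0.046] amp 0.252 beta -10.5 rms 0.07 sd deg 2.4 ->peg1 at 190.5
tF+Mz [ 0.334 -0.365  0.264  0.02 ] amp 0.264 beta 4.4 rms 0.066 sd deg 2.2 ->peg1 at 175.6
```

```bash
cat > ana2.py <<'E'
import json,numpy as np
D=[json.loads(l) for l in open('log.txt')];D=[d for d in D if d[-1] in('cw','ccw','cw2','ccw2')]
two=np.array([d[-1][-1]=='2' for d in D]);A0=np.radians([d[1] for d in D])
A=A0+np.where(two,np.radians(135),(.5*np.sin(A0)+1.3*np.cos(A0))/108);g=np.array([1. if d[-1].startswith('cw') else -1 for d in D])
tF=np.array([d[2] for d in D]);M=np.array([d[3] for d in D])
def f(sel,k,sym):
    y=(tF+(k*M if k is not None else 0))[sel];c=[g]+([] if sym else [g*0+1])+[np.sin(A),np.cos(A)]+([-M] if k is None else [])
    X=np.stack(c,1)[sel];b=np.linalg.lstsq(X,y,rcond=None)[0];e=y-X@b;i=1 if sym else 2
    C=np.linalg.inv(X.T@X)*e.var();amp=np.hypot(b[i],b[i+1])
    print(k,sym,sel.sum(),b.round(3),'amp %.3f beta %.1f +- %.1f rms %.3f'%(amp,np.degrees(np.arctan2(b[i+1],b[i])),np.degrees(np.sqrt(C[i+1,i+1])/amp),e.std()))
al=np.ones(len(D),bool)
for sel in(al,two,~two):
    for k in(None,1,0):
        for sym in(True,False): f(sel,k,sym)
E
python3 ana2.py
```

```text
None True 80 [0.35  0.255 0.003 0.774] amp 0.255 beta 0.8 +- 2.9 rms 0.064
None False 80 [ 0.35  -0.026  0.257 -0.007  0.592] amp 0.257 beta -1.5 +- 2.9 rms 0.063
1 True 80 [0.349 0.26  0.019] amp 0.261 beta 4.1 +- 2.2 rms 0.066
1 False 80 [ 0.349 -0.016  0.264  0.02 ] amp 0.264 beta 4.4 +- 2.2 rms 0.066
0 True 80 [ 0.351  0.238 -0.05 ] amp 0.243 beta -11.7 +- 2.5 rms 0.070
0 False 80 [ 0.35  -0.04   0.248 -0.046] amp 0.252 beta -10.5 +- 2.4 rms 0.070
None True 28 [0.353 0.276 0.039 1.087] amp 0.279 beta 8.1 +- 4.0 rms 0.056
None False 28 [ 0.351 -0.173  0.33  -0.139  1.167] amp 0.358 beta -22.8 +- 18.9 rms 0.054
1 True 28 [0.35  0.271 0.036] amp 0.274 beta 7.5 +- 2.8 rms 0.056
1 False 28 [ 0.346 -0.164  0.319 -0.136] amp 0.347 beta -23.1 +- 19.6 rms 0.054
0 True 28 [ 0.316  0.219 -0.006] amp 0.219 beta -1.5 +- 4.0 rms 0.065
0 False 28 [ 0.313 -0.111  0.251 -0.122] amp 0.279 beta -25.9 +- 29.1 rms 0.065
None True 52 [ 0.358  0.254 -0.046  0.476] amp 0.258 beta -10.2 +- 4.7 rms 0.065
None False 52 [ 0.363 -0.042  0.255 -0.007  0.338] amp 0.255 beta -1.7 +- 5.5 rms 0.062
1 True 52 [0.348 0.26  0.005] amp 0.260 beta 1.1 +- 3.3 rms 0.072
1 False 52 [ 0.349 -0.024  0.261  0.035] amp 0.264 beta 7.5 +- 5.5 rms 0.071
0 True 52 [ 0.367  0.249 -0.091] amp 0.265 beta -20.2 +- 3.1 rms 0.069
0 False 52 [ 0.37  -0.051  0.252 -0.029] amp 0.253 beta -6.5 +- 5.2 rms 0.065
```

>>> carry_out(delta_pos=[[-0.00015,-0.00572,0],[-0.0006,-0.01142,0]], rot=[[0,0,-3],[0,0,-6]])

```text
clock: 42.68
eef_pos: [690.9, 12.6, 194.1]
tcp_rot: [3.113, -0.453, 0.153]
contact_force: [5.3, -0.4, -0.7]
opening: 0.13
grasp_force: 24.5
```

>>> carry_out(delta_pos=[[-0.00015,-0.00572,0],[-0.0006,-0.01142,0]], rot=[[0,0,-3],[0,0,-6]])

```text
clock: 42.92
eef_pos: [688.7, 24.2, 193.7]
tcp_rot: [3.062, -0.447, 0.27]
contact_force: [4.9, -0.7, -0.1]
opening: 0.133
grasp_force: 24.5
```

```bash
python3 log.py ccw2
```

```text
9.1 109.8 34.0 tF -0.202 Mz 0.026 [4.1 1.9 2.2] [0.07 0.46 1.28] 42.92
```

>>> carry_out(delta_pos=[[-0.00015,-0.00572,0],[-0.0006,-0.01142,0]], rot=[[0,0,-3],[0,0,-6]])

```text
clock: 43.18
eef_pos: [685.5, 35.3, 192.7]
tcp_rot: [3.013, -0.436, 0.385]
contact_force: [5.0, -0.1, 0.1]
opening: 0.135
grasp_force: 24.5
```

```bash
python3 log.py ccw2
```

```text
15.2 109.8 34.1 tF -0.186 Mz -0.061 [4.2 1.7 2.1] [0.05 0.46 1.22] 43.17
```

>>> carry_out(delta_pos=[[-0.00015,-0.00572,0],[-0.0006,-0.01142,0]], rot=[[0,0,-3],[0,0,-6]])

```text
clock: 43.42
eef_pos: [681.3, 45.9, 191.2]
tcp_rot: [2.966, -0.42, 0.499]
contact_force: [4.8, -0.4, 0.7]
opening: 0.127
grasp_force: 24.6
```

```bash
python3 log.py ccw2
```

```text
21.2 109.8 34.2 tF -0.260 Mz -0.055 [3.9 2.4 1.4] [0.03 0.45 1.15] 43.42
```

>>> carry_out(delta_pos=[[-0.00015,-0.00572,0],[-0.0006,-0.01142,0]], rot=[[0,0,-3],[0,0,-6]])

```text
clock: 43.68
eef_pos: [676.1, 56.0, 189.3]
tcp_rot: [2.921, -0.4, 0.61]
contact_force: [4.5, 0.5, 2.5]
opening: 0.131
grasp_force: 24.6
```

```bash
python3 log.py ccw2
```

```text
27.2 109.8 34.3 tF -0.246 Mz 0.003 [ 4.6  2.3 -0.2] [0.01 0.44 1.08] 43.67
```

>>> carry_out(delta_pos=[[-0.00015,-0.00572,0],[-0.0006,-0.01142,0]], rot=[[0,0,-3],[0,0,-6]])

```text
clock: 43.92
eef_pos: [670.0, 65.4, 186.8]
tcp_rot: [2.88, -0.375, 0.72]
contact_force: [4.0, 0.7, 3.3]
opening: 0.132
grasp_force: 24.7
```

```bash
python3 log.py ccw2
```

```text
33.2 109.8 34.4 tF -0.277 Mz 0.060 [ 4.4  2.5 -1.2] [-0.01  0.43  1.  ] 43.92
```

>>> carry_out(delta_pos=[[-0.00015,-0.00572,0],[-0.0006,-0.01142,0]], rot=[[0,0,-3],[0,0,-6]])

```text
clock: 44.18
eef_pos: [663.1, 74.1, 183.9]
tcp_rot: [2.842, -0.346, 0.827]
contact_force: [4.4, 1.9, 5.1]
opening: 0.132
grasp_force: 24.8
```

```bash
python3 log.py ccw2
```

```text
39.2 109.7 34.5 tF -0.312 Mz -0.014 [ 5.8  2.9 -2.6] [-0.03  0.42  0.93] 44.17
```

>>> carry_out(delta_pos=[[-0.00015,-0.00572,0],[-0.0006,-0.01142,0]], rot=[[0,0,-3],[0,0,-6]])

```text
clock: 44.42
eef_pos: [655.4, 82.0, 180.6]
tcp_rot: [2.808, -0.313, 0.933]
contact_force: [4.4, 1.2, 6.1]
opening: 0.127
grasp_force: 24.9
```

```bash
python3 log.py ccw2
```

```text
45.2 109.8 34.5 tF -0.452 Mz 0.002 [ 5.3  4.1 -3.5] [-0.05  0.41  0.86] 44.42
```

>>> carry_out(delta_pos=[[-0.00015,-0.00572,0],[-0.0006,-0.01142,0]], rot=[[0,0,-3],[0,0,-6]])

```text
clock: 44.68
eef_pos: [647.1, 88.9, 176.9]
tcp_rot: [2.778, -0.278, 1.036]
contact_force: [2.1, 2.6, 7.8]
opening: 0.131
grasp_force: 24.9
```

```bash
python3 log.py ccw2
```

```text
51.1 109.8 34.6 tF -0.307 Mz -0.022 [ 5.3  2.8 -6. ] [-0.06  0.4   0.79] 44.67
```

>>> carry_out(delta_pos=[[-0.00015,-0.00572,0],[-0.0006,-0.01142,0]], rot=[[0,0,-3],[0,0,-6]])

```text
clock: 44.92
eef_pos: [638.2, 94.9, 172.9]
tcp_rot: [2.752, -0.239, 1.136]
contact_force: [1.8, 2.1, 6.9]
opening: 0.131
grasp_force: 24.9
```

```bash
python3 log.py ccw2
```

```text
57.1 109.8 34.7 tF -0.326 Mz -0.011 [ 4.3  3.  -5.3] [-0.08  0.38  0.71] 44.92
```

>>> carry_out(delta_pos=[[-0.00015,-0.00572,0],[-0.0006,-0.01142,0]], rot=[[0,0,-3],[0,0,-6]])

```text
clock: 45.18
eef_pos: [628.9, 99.8, 168.6]
tcp_rot: [2.731, -0.199, 1.235]
contact_force: [3.0, 2.7, 8.4]
opening: 0.13
grasp_force: 25.0
```

```bash
python3 log.py ccw2
```

```text
63.1 109.9 34.7 tF -0.529 Mz -0.059 [ 5.2  4.8 -6.2] [-0.1   0.37  0.64] 45.17
```

>>> carry_out(delta_pos=[[-0.00015,-0.00572,0],[-0.0006,-0.01142,0]], rot=[[0,0,-3],[0,0,-6]])

```text
clock: 45.42
eef_pos: [619.0, 103.6, 164.1]
tcp_rot: [2.714, -0.156, 1.332]
contact_force: [1.6, 2.6, 8.9]
opening: 0.129
grasp_force: 25.0
```

```bash
python3 log.py ccw2
```

```text
69.1 109.8 34.7 tF -0.473 Mz -0.006 [ 4.2  4.3 -7.2] [-0.12  0.35  0.56] 45.42
```

>>> carry_out(delta_pos=[[-0.00015,-0.00572,0],[-0.0006,-0.01142,0]], rot=[[0,0,-3],[0,0,-6]])

```text
clock: 45.68
eef_pos: [609.0, 106.3, 159.3]
tcp_rot: [2.701, -0.112, 1.428]
contact_force: [1.0, 4.1, 8.6]
opening: 0.13
grasp_force: 25.0
```

```bash
python3 log.py ccw2
```

```text
75.0 109.9 34.8 tF -0.413 Mz -0.009 [ 5.2  3.8 -7.1] [-0.14  0.34  0.48] 45.67
```

>>> carry_out(delta_pos=[[-0.00015,0.00572,0],[-0.0006,0.01142,0]], rot=[[0,0,3],[0,0,6]])

```text
clock: 45.92
eef_pos: [617.9, 103.9, 163.5]
tcp_rot: [2.717, -0.157, 1.329]
contact_force: [-4.1, 7.7, 10.9]
opening: 0.13
grasp_force: 25.3
```

>>> carry_out(delta_pos=[[-0.00015,0.00572,0],[-0.0006,0.01142,0]], rot=[[0,0,3],[0,0,6]])

```text
clock: 46.18
eef_pos: [627.9, 100.1, 168.2]
tcp_rot: [2.733, -0.199, 1.232]
contact_force: [-2.5, 6.2, 9.5]
opening: 0.131
grasp_force: 25.2
```

```bash
python3 log.py cw2
```

```text
63.6 109.8 34.7 tF 0.074 Mz 0.097 [ 6.9 -0.7 -9.4] [-0.1   0.37  0.64] 46.17
```

>>> carry_out(delta_pos=[[-0.00015,0.00572,0],[-0.0006,0.01142,0]], rot=[[0,0,3],[0,0,6]])

```text
clock: 46.42
eef_pos: [637.5, 95.3, 172.6]
tcp_rot: [2.755, -0.24, 1.133]
contact_force: [-1.3, 6.9, 9.4]
opening: 0.129
grasp_force: 25.1
```

```bash
python3 log.py cw2
```

```text
57.6 109.8 34.6 tF 0.080 Mz 0.044 [ 7.8 -0.8 -8.7] [-0.08  0.39  0.71] 46.42
```

>>> carry_out(delta_pos=[[-0.00015,0.00572,0],[-0.0006,0.01142,0]], rot=[[0,0,3],[0,0,6]])

```text
clock: 46.68
eef_pos: [646.5, 89.3, 176.6]
tcp_rot: [2.781, -0.278, 1.032]
contact_force: [-2.0, 7.7, 7.6]
opening: 0.126
grasp_force: 25.1
```

```bash
python3 log.py cw2; python3 ana2.py
```

```text
51.6 109.8 34.6 tF 0.350 Mz 0.068 [ 7.4 -3.3 -7.4] [-0.06  0.4   0.79] 46.67
None True 95 [0.347 0.258 0.009 0.805] amp 0.258 beta 2.0 +- 2.4 rms 0.067
None False 95 [ 0.345 -0.026  0.259 -0.005  0.607] amp 0.259 beta -1.1 +- 2.5 rms 0.066
1 True 95 [0.347 0.261 0.019] amp 0.262 beta 4.2 +- 2.0 rms 0.069
1 False 95 [ 0.346 -0.013  0.264  0.017] amp 0.264 beta 3.7 +- 2.0 rms 0.069
0 True 95 [ 0.349  0.244 -0.032] amp 0.246 beta -7.5 +- 2.3 rms 0.074
0 False 95 [ 0.345 -0.044  0.252 -0.039] amp 0.255 beta -8.8 +- 2.2 rms 0.074
None True 43 [0.334 0.266 0.027 0.717] amp 0.267 beta 5.9 +- 2.6 rms 0.065
None False 43 [ 0.332 -0.144  0.299 -0.125  0.723] amp 0.324 beta -22.7 +- 20.3 rms 0.064
1 True 43 [0.343 0.272 0.031] amp 0.273 beta 6.5 +- 2.5 rms 0.067
1 False 43 [ 0.34  -0.147  0.306 -0.124] amp 0.330 beta -22.1 +- 20.3 rms 0.065
0 True 43 [0.313 0.25  0.018] amp 0.251 beta 4.1 +- 3.0 rms 0.072
0 False 43 [ 0.311 -0.137  0.282 -0.127] amp 0.309 beta -24.2 +- 23.6 rms 0.071
None True 52 [ 0.358  0.254 -0.046  0.476] amp 0.258 beta -10.2 +- 4.7 rms 0.065
None False 52 [ 0.363 -0.042  0.255 -0.007  0.338] amp 0.255 beta -1.7 +- 5.5 rms 0.062
1 True 52 [0.348 0.26  0.005] amp 0.260 beta 1.1 +- 3.3 rms 0.072
1 False 52 [ 0.349 -0.024  0.261  0.035] amp 0.264 beta 7.5 +- 5.5 rms 0.071
0 True 52 [ 0.367  0.249 -0.091] amp 0.265 beta -20.2 +- 3.1 rms 0.069
0 False 52 [ 0.37  -0.051  0.252 -0.029] amp 0.253 beta -6.5 +- 5.2 rms 0.065
```

Over all the data the heavy side is 4.2° ± 2° counter-clockwise of peg 1, so the peg I hold must finish at about 40.8°.

>>> carry_out(delta_pos=[[-0.00015,0.00572,0],[-0.0006,0.01142,0],[-0.00135,0.01712,0],[-0.00166,0.01898,0],[-0.00166,0.01898,0],[-0.00166,0.01898,0],[-0.00166,0.01898,0],[-0.00166,0.01898,0]], rot=[[0,0,3],[0,0,6],[0,0,9],[0,0,10],[0,0,10],[0,0,10],[0,0,10],[0,0,10]])

```text
clock: 47.68
eef_pos: [660.4, 77.1, 182.7]
tcp_rot: [2.832, -0.336, 0.861]
contact_force: [1.6, 4.8, 6.6]
opening: 0.133
grasp_force: 24.9
```

```bash
python3 log.py rest; python3 - <<'E'
from h import *
s=r.sense();k=cam('wrist',s);im=r.grab_frame('wrist');cv2.imwrite('pics/w11.png',im)
o=[(c,n) for c,n in orange(im) if n>100];print([(c.round(1).tolist(),int(n)) for c,n in o])
o=np.array([c for c,n in o if 400<n<3000])
def f(q):
    M=proj(k,[fpt(HUB,PSI,np.radians(q+45*i),66) for i in range(8)]);return np.minimum(np.linalg.norm(M[None]-o[:,None],axis=2).min(1),15).sum()
qs=np.arange(0,45,.25);v=[f(q) for q in qs];i=int(np.argmin(v));print('peg phase',(qs[i]+22.5)%45,v[i],'grip',s['grasp_force'],s['opening'],s['clock'])
# bystanders in scene vs. first pictures
im=r.grab_frame('scene')
for t in('eraser','sticky_pad','clip_tin','calculator'):
    print(t,[(np.round(d['box']).tolist(),round(d['p'],2)) for d in r.recognise(t,'scene')][:1])
E
```

```text
41.4 109.8 34.5 tF 0.042 Mz 0.024 [ 6.6 -0.4 -5. ] [-0.03  0.42  0.91] 47.67
[([438.1, 22.5], 3946), ([507.3, 59.2], 197), ([329.4, 131.1], 2154), ([205.1, 204.9], 310), ([332.5, 218.9], 844), ([120.5, 245.4], 643), ([251.5, 270.5], 874), ([405.8, 312.2], 542), ([97.4, 311.4], 560)]
peg phase 22.5 90.0 grip 24.907012581825256 0.13323176478359464 47.675
eraser [([159.0, 193.0, 170.0, 202.0], 0.45)]
sticky_pad [([339.0, 228.0, 366.0, 247.0], 0.7)]
clip_tin [([179.0, 161.0, 198.0, 176.0], 0.56)]
calculator [([332.0, 268.0, 365.0, 299.0], 0.59)]
```

```bash
python3 -c "
from rig import r
print(r.sign_off())"
```

```text
the job is handed in; nothing more can be done
None
```

I pressed the tile flush into the empty pocket and turned the wheel so its heavy side should be at the bottom of the slope, within about 2–3° by my fit of the measured drag; the job is handed in with the gripper still holding a peg and the desk things in place.

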